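Clip a welding filter glass into its lens holder

ROBOT

A 7-joint arm with a two-finger parallel gripper is mounted at the origin on a cart in front of the work surface, level with it; the furniture and walls round the work are solid. World frame = base frame: x ahead of the robot, y to its left, z up, the work surface at z = 0. Lengths are in m, angles in rad, forces in N, time in s.
With the tool pointing down it reaches from about 0.425 to 0.875 m from the base axis. Payload 4.7 kg.
Tool frame: the origin (TCP) lies at the very end of the fingers, on their centre line; the grasp point (between the pads) lies 19 mm behind it; z points along the fingers, y is the line along which they close (so a half turn about z gives the same grasp; the last joint's range is limited). The gripper opens to 87 mm and grips with 3 to 60 N. Pads are 19 mm wide; open, the fingers measure 117 mm over their backs; the gripper's body (75 mm by 190 mm) begins 51 mm behind the grasp point.
Start: joints at [1.284, 0.321, -0.07, 1.45, 0.023, 1.371, -0.057], TCP at [0.193, -0.621, 0.223] pointing down, gripper open.
Joint ranges: [-2.86, 2.86], [-0.3, 2.09], [-1.38, 1.24], [0.06, 2.45], [-1.56, 4.7], [0.09, 2.05], [-2.69, 2.69]. Speed limits (rad/s): [2.57, 2.57, 3.14, 3.14, 3.14, 3.14, 3.14].

INTERFACE

Orientations are given as a rotation vector (axis times angle).
In Python, from bench import ctrl, vision gives the robot as it stands.
- The arm moves only by the tool jog_arm, never from a script. Its argument "increments" is a list of rows, each an object of numbers: "tx", "ty", "tz": the shift along the tool's x, y, z in mm; "wx", "wy", "wz": the turn, a rotation vector about the tool's x, y, z in rad; "gripper": the opening, from 0 (shut) to 1 (fully open). In form: [{"tx": .., "ty": .., "tz": .., "wx": .., "wy": .., "wz": .., "gripper": ..}, ...]. A call has exactly 5 rows; each row is the pose to reach, as a shift and turn from the pose commanded when the call began, along the tool's axes at that moment; what a row does not reach only later rows make up. A row lasts 1/12 s, in which the tool goes at most 41.7 mm and 7.16 degrees, less where a joint would pass 70% of its speed; a pose out of reach is approached as far as the arm can. A call with a gripper value outside its range is refused whole. The fingers move at their own pace and stop on an object; "grip_force" is the grip in N (left out, the last holds). Time passes only in rows, so rows that repeat a pose let the fingers close, or fill a call up. It gives the time, the measured TCP pose, the force, the opening and the grip force at its end, in the units of the state.
- ctrl.get_state(): the state, without advancing time (a new reading comes with each control period).
- vision.get_image(name): name is "scene" or "side" or "wrist"; returns a dict with "color" (384x512x3 uint8, blue, green, red), "fx", "fy", "cx", "cy" (pixels), "k1" (the pictures are not rectified: a ray, as slopes to the right and down, at radius r is drawn at 1 + k1 r^2 times it, then the intrinsics apply), "extrinsics" (4x4, takes a point from world to camera coordinates). Camera axes: x right, y down, z forward; pixel columns grow to the right and rows downward; lengths in m; the calibration is good to about 2 mm. A picture is of the moment at which its call begins. There is no depth.
- ctrl.close_job(): hands the job in; it is judged then, once.
Trained networks look in the newest picture that a camera, given by its name, has taken for a name from the list of things; names that differ only in an ending like _2 or _b are one class to them, and where a whole thing is asked for, a point or a joint stands for the part that bears it (a point fixed in the world has none). Each returns a list of dicts, best first, with "conf" (0 to 1); they miss things now and then, are a little off and sometimes report something else, mostly with a low value. They report only what shows in the picture. A call takes as long as a camera call. They do not tell look-alikes from the thing itself.
- vision.spot_in(camera, thing): "bbox" ([left, top, right, bottom] in pixels, round what is visible of it).
The state is a dict: "time": time; "joint_positions": joint angles; "qd": joint speeds; "joint_torque": joint torques, N m; "position": TCP position; "tool_rot": TCP orientation; "ft_force": force on the tool from outside, world axes, zero at the start; "torque": the same for the moment, N m; "grip_width": opening from 0.0 (shut) to 1.0 (fully open); "grip_force": force on a finger pad.
Only numpy, scipy, OpenCV 4.12 (cv2) and the standard library are available. Lean on these libraries where they do the work, as an engineer would, in place of code of your own. Each camera call takes 0.05 s, during which the arm holds its last target. There are 200 camera calls.

TASK

Take the green welding filter glass from its wooden rest, lay it on the open end of the lens holder and slide it in under the two brass spring clips, so that they ride up over the glass, until it is fully home and both clips have snapped down behind it. The glass is brittle, so never force it against the holder. Do not push the tin of nuts about.

Things in the scene. Friction and masses are not known exactly. Their poses are not given: they have to be found in the camera images.
- glass_center (a point): centre of the loose green filter glass, a plate 110 (its x) x 60 (its y) x 5 mm thick (z), 85 g; either end may go in first. At the start it lies on a fixed wooden rest 100 x 46 x 14 mm, lengthwise alike, its underside 14 mm above the bench, its long sides overhanging the rest by 7 mm each
- holder: fixed lens holder, 265 mm long. Origin: on the bench top, nominally under the home glass's centre. x: direction in which the glass slides in; z up. The glass slides on two runners (tops z = 12 mm, y = 17 to 28 mm either side, x = -185 to 51 mm) with a 34 mm finger slot between (floor z = 4 mm). From x = -75 mm flared guides lead into a 63 mm wide channel (x = -50 to 50, guides to z = 17 mm)
- lay_spot (a point): on the holder's bare, 56 mm wide open end (from x = -185 mm), on the runners' top plane (z = 12 mm), at holder x = -150 mm: a glass laid with its centre over this point lies clear of the clips, with room for fingers beyond both its long sides
- stop_nominal (a point): nominal middle of the end stop's face, holder x = +55, z = 16 mm. A blue head (top 25 mm up) carries the stop and both clips; it is locked anywhere within 10 mm either way along x of nominal, which is not measured: feel for the stop, where force rises sharply. Pressed against the holder with over 25 N, the glass cracks
- clips_nominal (a point): nominal point midway between the clip heels, holder x = -57.5, z = 13 mm; the head's lock shifts it with the stop. Noses at y = 22 to 31 mm either side (44 mm free between), each with a ramp from x = -79 mm (20 mm up) down to its heel (13 mm up). Home glass has 2.5 mm play from heels to stop. Pushing glass under the clips, on its end face between the noses, takes 3 to 10 N up the ramps, then 1 to 4 N
- clip_left (a joint): brass spring clip on the holder's +y side, top 28 mm up: angle in rad, 0 = down at rest, about 0.07 when it rides on the glass; its spring presses the nose down with about 1 N at rest, 1.8 N when raised
- clip_right (a joint): the same for the clip on the holder's -y side
- tin_center (a point): centre of the loose open tin of nuts, a bystander, 70 mm across and 58 mm high
Not all that is in view belongs to the job. There is more than one size of the part that bears glass_center; the job needs the middle-sized.

How it is judged:
On the way:
1. the glass is part of the way in and both clips ride on it (value of joint each of clip_left, clip_right above 0.04 rad and x of glass_center in the frame of holder between -0.135 and -0.02 m), for 0.1 s.
At the end, for the whole second after the job is handed in: the glass lies flat on the runners in the channel (within 4 mm sideways, 0.04 rad of level), at rest between heels and stop (centre from 16 mm short of to 13 mm past the nominal place, which covers every lock of the head), and both clips are down behind it (below 0.025 rad) (value of joint each of clip_left, clip_right below 0.025 rad and x of glass_center in the frame of holder between -0.016 and 0.013 m and y of glass_center in the frame of holder between -0.004 and 0.004 m and z of glass_center in the frame of holder between 0.012 and 0.017 m and angle between glass_center's own z axis and vertical below 0.04 rad and linear speed of glass below 0.01 m/s); the robot touches nothing.
It fails at once if the glass was pressed against the holder with more than 25 N (contact force between glass and holder above 25 N).
It fails at once if the tin of nuts was pushed more than 20 mm (distance of tin_center from where it was at the start of the episode above 0.02 m).
It also fails if it takes over 64 s, if anything falls off the work surface, if the arm or the gripper's body presses on something with over 40 N, if the wrist force passes 120 N, or if a joint passes its speed limit or range.

## Working session

There is one attempt and no reset: what is moved stays moved. The work goes in short steps, Python scripts to look and compute and a tool call to move; the robot and the scene stay as the last step left them, time stands still between calls to the robot, and variables do not carry over. Pictures are saved under pics/ and viewed, at most 10 in all, crops included, and the job is handed in when it is done.

Besides the shell and the picture viewer there is one more tool, called after "Call:" by a JSON object that holds its "op" and its "data", one argument or row to a line. jog_arm: Moves the arm, as the interface text tells. Its arguments: {"type":"object","properties":{"increments":{"type":"array"},"grip_force":{"type":"number"}},"required":["increments"]}

```bash
ls; mkdir -p pics; cat > h.py <<'E'
import numpy as np, cv2
from bench import ctrl, vision
from scipy.spatial.transform import Rotation as R
def ray(im,u,v):
    x=(u-im["cx"])/im["fx"]; y=(v-im["cy"])/im["fy"]
    X,Y=x,y
    for _ in range(30):
        s=1+im["k1"]*(X*X+Y*Y); X,Y=x/s,y/s
    E=np.array(im["extrinsics"]); Rm=E[:3,:3]; t=E[:3,3]
    return -Rm.T@t, Rm.T@np.array([X,Y,1.])
def onz(im,u,v,z):
    c,d=ray(im,u,v); return c+d*(z-c[2])/d[2]
def proj(im,p):
    E=np.array(im["extrinsics"]); q=E[:3,:3]@np.array(p)+E[:3,3]
    x,y=q[0]/q[2],q[1]/q[2]; s=1+im["k1"]*(x*x+y*y)
    return np.array([im["cx"]+im["fx"]*x*s, im["cy"]+im["fy"]*y*s])
def tri(obs):
    A=np.zeros((3,3));b=np.zeros(3)
    for im,u,v in obs:
        c,d=ray(im,u,v); d=d/np.linalg.norm(d); P=np.eye(3)-np.outer(d,d); A+=P;b+=P@c
    return np.linalg.solve(A,b)
def save(im,name): cv2.imwrite("pics/"+name,im["color"])
E
python3 - <<'E'
from h import *
import pickle
np.set_printoptions(precision=3,suppress=True)
s=ctrl.get_state(); print(s["time"],s["position"],s["tool_rot"],s["ft_force"],s["grip_width"])
ims={}
for c in ["scene","side"]:
    im=vision.get_image(c); ims[c]=im
    print(c,im["fx"],im["k1"],np.array(im["extrinsics"]).tolist())
    for t in ["glass_center","holder","clip_left","clip_right","tin_center"]:
        print(c,t,[(np.round(d["bbox"]).tolist(),round(d["conf"],2)) for d in vision.spot_in(c,t)])
pickle.dump(ims,open("ims0.pkl","wb"))
cv2.imwrite("pics/a.png",np.hstack([ims["scene"]["color"],ims["side"]["color"]])[:, :] if 0 else cv2.resize(np.vstack([ims["scene"]["color"]]),(800,600)))
cv2.imwrite("pics/b.png",cv2.resize(ims["side"]["color"],(800,600)))
E
```

```text
pics
0.0 [ 0.192 -0.62   0.221] [-3.104 -0.47   0.001] [-0.548 -0.21  -0.094] 1.0001513265618542
scene 374.21164548741547 -0.11717172408711907 [[-0.4045471304802253, -0.9143595598454324, 0.01697688250188264, 0.26282073719255095], [-0.5526453887490418, 0.229636119742115, -0.8011556195922271, 0.37158110803075317], [0.7286457942749933, -0.3334874028041423, -0.5982152277034678, 0.564312342288526], [0.0, 0.0, 0.0, 1.0]]
scene glass_center [([299.0, 151.0, 346.0, 178.0], 0.97), ([308.0, 208.0, 343.0, 221.0], 0.85), ([348.0, 181.0, 386.0, 208.0], 0.72)]
scene holder []
scene clip_left [([251.0, 189.0, 258.0, 207.0], 0.46)]
scene clip_right [([270.0, 187.0, 275.0, 202.0], 0.61)]
scene tin_center [([154.0, 232.0, 182.0, 274.0], 0.97)]
side 398.4198402335548 -0.12825305470700207 [[-0.19184071125087138, 0.9813256098899639, 0.01404239583726979, 0.1239521023158209], [0.8135809148770359, 0.1670177818794068, -0.5569480725201661, -0.4668650712241627], [-0.5488927367479053, -0.09542068910971908, -0.8304285975538302, 1.4650312134441057], [0.0, 0.0, 0.0, 1.0]]
side glass_center [([132.0, 196.0, 183.0, 234.0], 0.97), ([204.0, 154.0, 232.0, 172.0], 0.87), ([162.0, 144.0, 185.0, 172.0], 0.61)]
side holder [([224.0, 161.0, 282.0, 242.0], 0.71)]
side clip_left [([259.0, 189.0, 271.0, 209.0], 0.42), ([222.0, 157.0, 280.0, 238.0], 0.42)]
side clip_right [([238.0, 188.0, 255.0, 207.0], 0.47)]
side tin_center [([349.0, 163.0, 374.0, 198.0], 0.7), ([222.0, 158.0, 279.0, 245.0], 0.58)]
```

View pics/a.png

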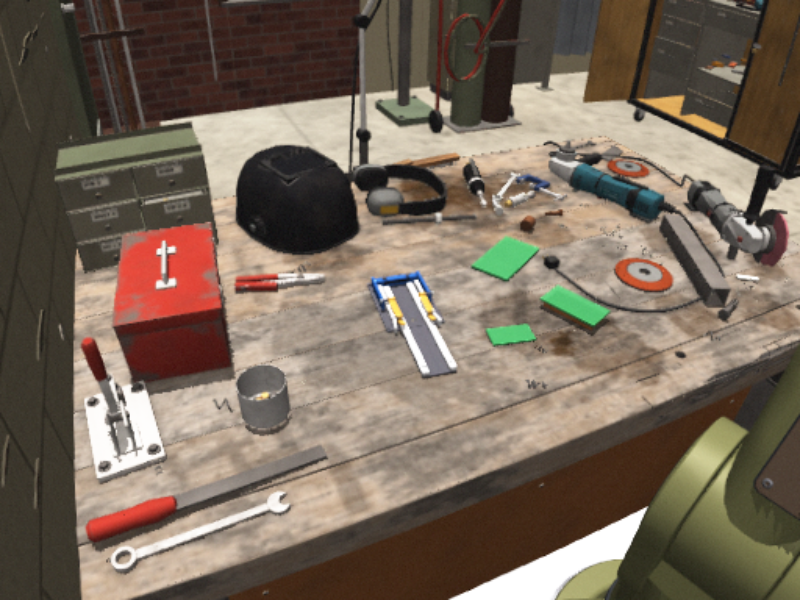

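View pics/b.png

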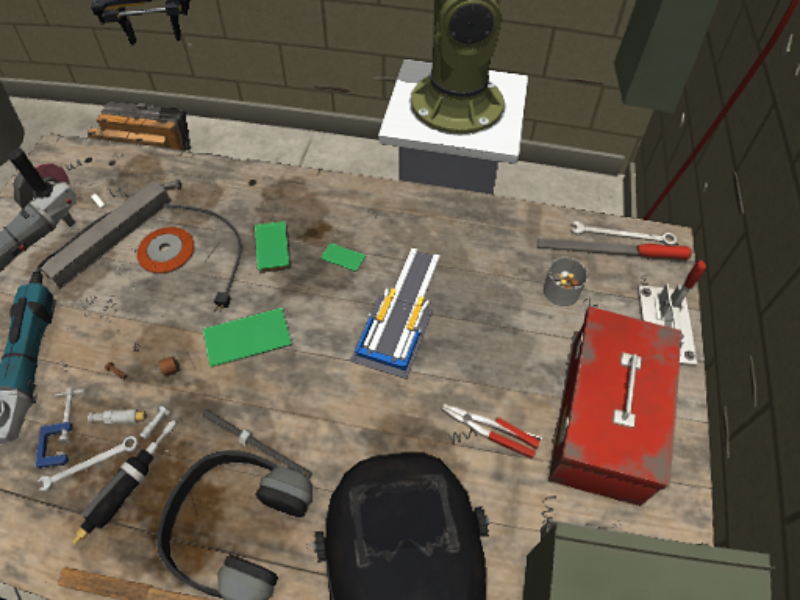

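The candidates in 800x600 pixels are these. A: scene (575,307), side (271,246), raised on a block. B: scene (512,334), side (343,257), small and flat on the bench. C: scene (506,257), side (247,337), large and flat. A fits, because it is middle-sized and on the wooden rest. The holder's blue head is at scene (398,285), and its open end at (437,370), nearest the robot. The tin is at (262,400).

```bash
cat > m.py <<'E'
from h import *
import pickle
np.set_printoptions(precision=4,suppress=True)
ims=pickle.load(open("ims0.pkl","rb"))
def green(im,box,pad=8):
    l,t,r,b=[int(v) for v in box]; hsv=cv2.cvtColor(im["color"],cv2.COLOR_BGR2HSV)
    m=cv2.inRange(hsv,(45,120,120),(80,255,255)); k=np.zeros_like(m); k[t-pad:b+pad,l-pad:r+pad]=255
    return m&k
B={"scene":{"A":(348,181,386,208),"B":(308,208,343,221),"C":(299,151,346,178)},"side":{"A":(162,144,185,172),"B":(204,154,232,172),"C":(132,196,183,234)}}
if __name__=="__main__":
    for n in "ABC":
        obs=[]
        for c in ims:
            m=green(ims[c],B[c][n],4); M=cv2.moments(m,True); u,v=M["m10"]/M["m00"],M["m01"]/M["m00"]; obs.append((ims[c],u,v))
            z=0.019 if n=="A" else .003
            cs=max(cv2.findContours(m,0,2)[0],key=cv2.contourArea)[:,0]
            P=np.array([onz(ims[c],*p,z)[:2] for p in cs])
            print(n,c,(round(u,1),round(v,1)),cv2.minAreaRect((P*1000).astype(np.float32)))
        print(n,"tri",tri(obs))
    a=cv2.resize(ims["scene"]["color"][140:230,290:400],None,fx=4.5,fy=4.5,interpolation=2)
    b=cv2.resize(ims["side"]["color"][130:250,120:290],None,fx=4.5,fy=4.5,interpolation=2)[:,:]
    h=np.zeros((a.shape[0]//2+0,1,3),np.uint8)
    cv2.imwrite("pics/c.png",cv2.resize(a,(500,410))); cv2.imwrite("pics/d.png",b)
    for c,l in (("scene",(154,232,182,274)),("side",(349,163,374,198))):
        print("tin",onz(ims[c],(l[0]+l[2])/2,(l[1]+l[3])/2,.029))
E
python3 m.py
```

```text
A scene (368.1, 195.3) ((515.5857543945312, -287.072998046875), (107.11819458007812, 56.77250671386719), 22.380014419555664)
A side (173.4, 156.5) ((522.1900024414062, -286.00823974609375), (109.85379028320312, 59.523990631103516), 21.53014373779297)
A tri [ 0.518  -0.2898  0.0136]
B scene (326.3, 213.7) ((506.3188171386719, -147.7799072265625), (76.18110656738281, 42.13975143432617), 77.25045776367188)
B side (219.2, 163.9) ((511.4931945800781, -148.21707153320312), (75.62627410888672, 41.056888580322266), 78.99190521240234)
B tri [ 0.5092 -0.1488  0.0005]
C scene (323.2, 165.1) ((717.3757934570312, -272.7276306152344), (77.96321868896484, 144.09127807617188), 30.439132690429688)
C side (157.3, 215.2) ((717.8004150390625, -272.2441101074219), (79.30844116210938, 144.9635772705078), 30.333362579345703)
C tri [ 0.7178 -0.273   0.0001]
tin [0.5019 0.2723 0.029 ]
tin [0.5054 0.2736 0.029 ]
```

View pics/d.png

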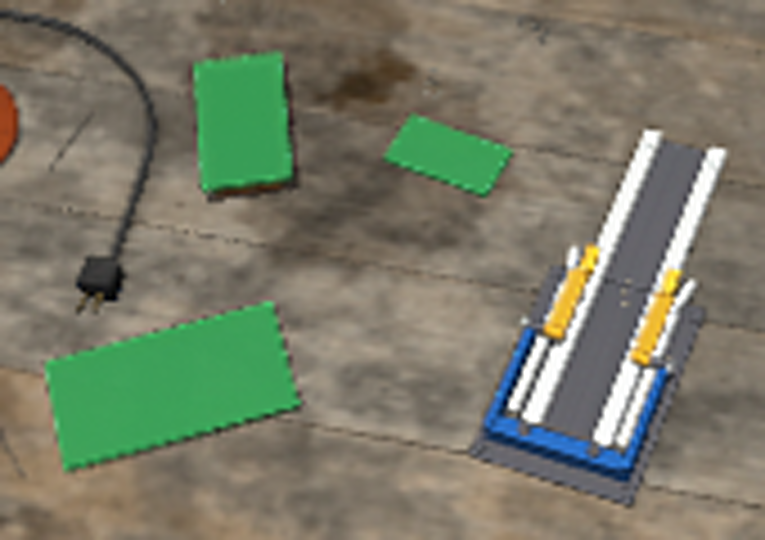

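The crop shows plate A, at crop (243,122), with its wooden rest's edge visible. It measures about 110x60 at a height of about 18 mm, so it is the middle-sized plate. B measures 76x42 and C 145x79, both flat on the bench. The runners run from crop (683,143) to the head near (570,430).

```bash
python3 - <<'E'
from m import *
im=ims["side"]
W=lambda x,y,z=.012: onz(im,120+x/4.5,130+y/4.5,z)
p=W(643,130);q=W(727,152);f1=W(524,420);f2=W(612,446)
print(p,q,np.linalg.norm(p-q),f1,f2,np.linalg.norm(f1-f2))
o=(p+q)/2; d=(f1+f2)/2-o; L=np.linalg.norm(d); d/=L; print("open",o,"len",L,"ang",np.degrees(np.arctan2(d[1],d[0])),"lay",o+.035*d,"origin",o+.185*d)
E
```

```text
[ 0.473  -0.0214  0.012 ] [0.4799 0.0367 0.012 ] 0.058438766011930904 [ 0.7043 -0.0501  0.012 ] [0.711 0.005 0.012] 0.05554408608277523
open [0.4764 0.0077 0.012 ] len 0.2331783862542762 ang -7.449278279127586 lay [0.5111 0.0031 0.012 ] origin [ 0.6599 -0.0163  0.012 ]
```

Call:
{"op": "jog_arm", "data": {
  "increments": [
    {"tz": 0,"tx": 0,"ty": 0},
    {"tz": -10},
    {"tz": -20},
    {"tz": -20},
    {"tz": -20}
  ]
}}

```text
validation failed for argument at $.in...
```

Call:
{"op": "jog_arm", "data": {
  "increments": [
    {"tx": 20,"ty": -10.8,"tz": 0,"wx": 0,"wy": 0,"wz": 0,"gripper": 1},
    {"tx": 54,"ty": -29,"tz": 0,"wx": 0,"wy": 0,"wz": 0,"gripper": 1},
    {"tx": 88,"ty": -47,"tz": 0,"wx": 0,"wy": 0,"wz": -0.03,"gripper": 1},
    {"tx": 122,"ty": -66,"tz": 0,"wx": 0,"wy": 0,"wz": -0.06,"gripper": 1},
    {"tx": 156,"ty": -84,"tz": 0,"wx": 0,"wy": 0,"wz": -0.085,"gripper": 1}
  ],
  "grip_force": 15
}}

```text
time: 1.02
position: [0.3177, -0.493, 0.2228]
tool_rot: [3.083, 0.604, 0.0]
ft_force: [1.6, -1.2, -0.2]
grip_width: 1.002
grip_force: 0.0
```

Call:
{"op": "jog_arm", "data": {
  "increments": [
    {"tx": 35,"ty": -15.3,"tz": 0,"wx": 0,"wy": 0,"wz": 0,"gripper": 1},
    {"tx": 71,"ty": -31,"tz": 0,"wx": 0,"wy": 0,"wz": 0,"gripper": 1},
    {"tx": 107,"ty": -46.6,"tz": 0,"wx": 0,"wy": 0,"wz": 0,"gripper": 1},
    {"tx": 143,"ty": -62,"tz": 0,"wx": 0,"wy": 0,"wz": 0,"gripper": 1},
    {"tx": 179,"ty": -78,"tz": 0,"wx": 0,"wy": 0,"wz": 0,"gripper": 1}
  ]
}}

```text
time: 1.43
position: [0.4542, -0.3534, 0.2229]
tool_rot: [3.083, 0.602, 0.0]
ft_force: [0.4, -0.7, 0.5]
grip_width: 0.996
grip_force: 0.0
```

Call:
{"op": "jog_arm", "data": {
  "increments": [
    {"tx": 35,"ty": -15.3,"tz": 0,"wx": 0,"wy": 0,"wz": 0,"gripper": 1},
    {"tx": 65,"ty": -28,"tz": 0,"wx": 0,"wy": 0,"wz": 0,"gripper": 1},
    {"tx": 85,"ty": -37,"tz": 0,"wx": 0,"wy": 0,"wz": 0,"gripper": 1},
    {"tx": 85,"ty": -37,"tz": 0,"wx": 0,"wy": 0,"wz": 0,"gripper": 1},
    {"tx": 85,"ty": -37,"tz": 0,"wx": 0,"wy": 0,"wz": 0,"gripper": 1}
  ]
}}

```text
time: 1.85
position: [0.5189, -0.2869, 0.2226]
tool_rot: [-3.082, -0.608, -0.0]
ft_force: [-0.8, -0.9, 0.0]
grip_width: 0.998
grip_force: 0.0
```

```bash
python3 - <<'E'
from m import *
s=ctrl.get_state(); print(s["time"],s["position"],s["tool_rot"],s["ft_force"])
im=vision.get_image("wrist"); save(im,"w1.png"); pickle.dump(im,open("w1.pkl","wb"))
d=vision.spot_in("wrist","glass_center"); print(d)
m=green(im,(8,8,504,376))
for c in cv2.findContours(m,0,2)[0]:
    if cv2.contourArea(c)<800: continue
    P=np.array([onz(im,*p,.019)[:2] for p in c[:,0]]); M=cv2.moments(c); u,v=M["m10"]/M["m00"],M["m01"]/M["m00"]
    print((u,v),cv2.minAreaRect((P*1000).astype(np.float32)))
    if abs(u-256)<150: print(tri([(im,u,v),(ims["side"],173.4,156.5)]))
E
```

```text
1.85 [ 0.5189 -0.2869  0.2226] [-3.0822 -0.6078 -0.0001] [-0.7724 -0.9364  0.0043]
[{'bbox': [224.1, 113.2, 285.9, 217.6], 'conf': 0.96}, {'bbox': [99.8, 92.8, 176.0, 161.8], 'conf': 0.91}, {'bbox': [245.7, 2.4, 386.2, 37.6], 'conf': 0.87}]
```

View pics/w1.png

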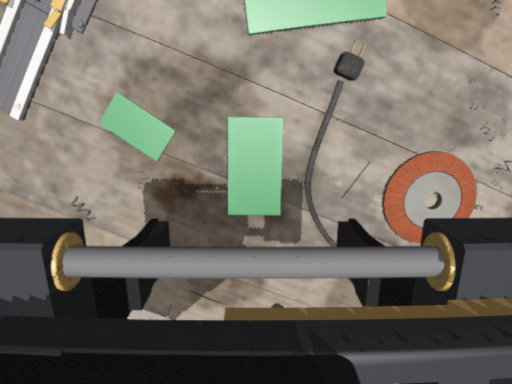

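The wrist view shows the glass at (256,166), aligned with the image, and its rest's end below at (256,221). Plate B is at (137,127) and the holder's open end is upper left. My colour threshold was too strict, so I'll re-measure.

```bash
cat >> m.py <<'E'
def gw(im,z,lo=60):
    hsv=cv2.cvtColor(im["color"],cv2.COLOR_BGR2HSV); m=cv2.inRange(hsv,(45,lo,90),(85,255,255)); m[235:]=0
    out=[]
    for c in cv2.findContours(m,0,2)[0]:
        if cv2.contourArea(c)<800: continue
        P=np.array([onz(im,*p,z)[:2] for p in c[:,0]]); M=cv2.moments(c); out.append(((M["m10"]/M["m00"],M["m01"]/M["m00"]),cv2.minAreaRect((P*1000).astype(np.float32))))
    return out
E
python3 - <<'E'
from m import *
im=pickle.load(open("w1.pkl","rb"))
for uv,r in gw(im,.019): print(uv,r)
uv=[g[0] for g in gw(im,.019) if abs(g[0][0]-256)<30 and g[0][1]>100][0]
print(tri([(im,*uv),(ims["side"],173.4,156.5),(ims["scene"],368.1,195.3)]),tri([(im,*uv),(ims["side"],173.4,156.5)]))
E
```

```text
(254.17131745260087, 165.80197698914276) ((517.1375732421875, -289.3462829589844), (110.3591537475586, 61.15518569946289), 21.273174285888672)
(136.73375648375648, 126.2471334971335) ((510.51690673828125, -153.763671875), (74.05166625976562, 40.933929443359375), 77.8714370727539)
(348.5606346807707, 9.453469336355623) ((690.9406127929688, -289.1379699707031), (25.29805564880371, 133.16847229003906), 29.686691284179688)
[ 0.518  -0.2893  0.0138] [ 0.5176 -0.2888  0.0113]
```

Call:
{"op": "jog_arm", "data": {
  "increments": [
    {"tx": -2,"ty": 2,"tz": 30,"wx": 0,"wy": 0,"wz": 0.015,"gripper": 1},
    {"tx": -2,"ty": 2,"tz": 68,"wx": 0,"wy": 0,"wz": 0.015,"gripper": 1},
    {"tx": -2,"ty": 2,"tz": 106,"wx": 0,"wy": 0,"wz": 0.015,"gripper": 1},
    {"tx": -2,"ty": 2,"tz": 144,"wx": 0,"wy": 0,"wz": 0.015,"gripper": 1},
    {"tx": -2,"ty": 2,"tz": 170,"wx": 0,"wy": 0,"wz": 0.015,"gripper": 1}
  ]
}}

```text
time: 2.37
position: [0.5135, -0.2926, 0.0491]
tool_rot: [-3.087, -0.573, 0.006]
ft_force: [0.4, 0.7, -1.8]
grip_width: 1.002
grip_force: 0.0
```

Call:
{"op": "jog_arm", "data": {
  "increments": [
    {"tx": 0,"ty": 0,"tz": 15,"wx": 0,"wy": 0,"wz": 0,"gripper": 1},
    {"tx": 0,"ty": 0,"tz": 30,"wx": 0,"wy": 0,"wz": 0,"gripper": 1},
    {"tx": 0,"ty": 0,"tz": 45,"wx": 0,"wy": 0,"wz": 0,"gripper": 1},
    {"tx": 0,"ty": 0,"tz": 46,"wx": 0,"wy": 0,"wz": 0,"gripper": 1},
    {"tx": 0,"ty": 0,"tz": 46,"wx": 0,"wy": 0,"wz": 0,"gripper": 1}
  ]
}}

```text
time: 2.78
position: [0.5151, -0.2924, 0.0058]
tool_rot: [-3.088, -0.575, 0.003]
ft_force: [-0.2, -0.6, 0.7]
grip_width: 1.0
grip_force: 0.0
```

Call:
{"op": "jog_arm", "data": {
  "increments": [
    {"tx": 0,"ty": 0,"tz": 0,"wx": 0,"wy": 0,"wz": 0,"gripper": 0.6},
    {"tx": 0,"ty": 0,"tz": 0,"wx": 0,"wy": 0,"wz": 0,"gripper": 0.6},
    {"tx": 0,"ty": 0,"tz": 0,"wx": 0,"wy": 0,"wz": 0,"gripper": 0.6},
    {"tx": 0,"ty": 0,"tz": 0,"wx": 0,"wy": 0,"wz": 0,"gripper": 0.6},
    {"tx": 0,"ty": 0,"tz": 0,"wx": 0,"wy": 0,"wz": 0,"gripper": 0.6}
  ],
  "grip_force": 15
}}

```text
time: 3.2
position: [0.5172, -0.2913, 0.0072]
tool_rot: [3.087, 0.579, 0.001]
ft_force: [-0.8, 0.9, 0.1]
grip_width: 0.708
grip_force: 0.4
```

Call:
{"op": "jog_arm", "data": {
  "increments": [
    {"tx": 0,"ty": 0,"tz": 0,"wx": 0,"wy": 0,"wz": 0,"gripper": 0.4},
    {"tx": 0,"ty": 0,"tz": 0,"wx": 0,"wy": 0,"wz": 0,"gripper": 0.4},
    {"tx": 0,"ty": 0,"tz": 0,"wx": 0,"wy": 0,"wz": 0,"gripper": 0.4},
    {"tx": 0,"ty": 0,"tz": 0,"wx": 0,"wy": 0,"wz": 0,"gripper": 0.4},
    {"tx": 0,"ty": 0,"tz": -5,"wx": 0,"wy": 0,"wz": 0,"gripper": 0.4}
  ],
  "grip_force": 15
}}

```text
time: 3.62
position: [0.5162, -0.2908, 0.0107]
tool_rot: [-3.087, -0.579, 0.002]
ft_force: [-0.8, 0.1, -0.4]
grip_width: 0.685
grip_force: 15.0
```

Call:
{"op": "jog_arm", "data": {
  "increments": [
    {"tx": 0,"ty": 0,"tz": -15,"wx": 0,"wy": 0,"wz": 0,"gripper": 0.4},
    {"tx": 0,"ty": 0,"tz": -40,"wx": 0,"wy": 0,"wz": 0,"gripper": 0.4},
    {"tx": 0,"ty": 0,"tz": -70,"wx": 0,"wy": 0,"wz": 0,"gripper": 0.4},
    {"tx": 0,"ty": 0,"tz": -95,"wx": 0,"wy": 0,"wz": 0,"gripper": 0.4},
    {"tx": 0,"ty": 0,"tz": -100,"wx": 0,"wy": 0,"wz": 0,"gripper": 0.4}
  ]
}}

```text
time: 4.03
position: [0.5194, -0.2924, 0.1162]
tool_rot: [3.083, 0.578, 0.009]
ft_force: [0.7, -0.3, 0.2]
grip_width: 0.685
grip_force: 15.0
```

Call:
{"op": "jog_arm", "data": {
  "increments": [
    {"tx": 6,"ty": -30,"tz": -8,"wx": 0,"wy": 0,"wz": 0.05,"gripper": 0.4},
    {"tx": 13,"ty": -63,"tz": -17,"wx": 0,"wy": 0,"wz": 0.15,"gripper": 0.4},
    {"tx": 21,"ty": -99,"tz": -27,"wx": 0,"wy": 0,"wz": 0.25,"gripper": 0.4},
    {"tx": 29,"ty": -136,"tz": -37,"wx": 0,"wy": 0,"wz": 0.35,"gripper": 0.4},
    {"tx": 36,"ty": -172,"tz": -46,"wx": 0,"wy": 0,"wz": 0.42,"gripper": 0.4}
  ]
}}

```text
time: 4.45
position: [0.4872, -0.116, 0.157]
tool_rot: [-3.14, 0.085, 0.002]
ft_force: [0.8, -0.7, 0.0]
grip_width: 0.686
grip_force: 15.0
```

Call:
{"op": "jog_arm", "data": {
  "increments": [
    {"tx": -8,"ty": -36,"tz": -10,"wx": 0,"wy": 0,"wz": 0.04,"gripper": 0.4},
    {"tx": -15,"ty": -72,"tz": -20,"wx": 0,"wy": 0,"wz": 0.08,"gripper": 0.4},
    {"tx": -22,"ty": -104,"tz": -32,"wx": 0,"wy": 0,"wz": 0.08,"gripper": 0.4},
    {"tx": -26,"ty": -126,"tz": -40,"wx": 0,"wy": 0,"wz": 0.08,"gripper": 0.4},
    {"tx": -26,"ty": -126,"tz": -40,"wx": 0,"wy": 0,"wz": 0.08,"gripper": 0.4}
  ]
}}

```text
time: 4.87
position: [0.4683, 0.0155, 0.1987]
tool_rot: [-3.135, 0.189, -0.004]
ft_force: [0.4, 0.2, -1.1]
grip_width: 0.688
grip_force: 15.0
```

```bash
python3 - <<'E'
from m import *
s=ctrl.get_state(); print(s["time"],s["position"],s["tool_rot"],s["ft_force"])
im=vision.get_image("wrist"); pickle.dump(im,open("w2.pkl","wb"))
cv2.imwrite("pics/w2.png",cv2.resize(im["color"],(800,600)))
for t in ["holder","clip_left","clip_right"]: print(t,vision.spot_in("wrist",t))
E
```

```text
4.8667 [0.4683 0.0155 0.1987] [-3.1346  0.1893 -0.0038] [ 0.4052  0.1731 -1.1131]
holder [{'bbox': [213.8, 0.0, 319.7, 129.2], 'conf': 0.79}]
clip_left [{'bbox': [228.0, 0.1, 244.5, 61.2], 'conf': 0.93}, {'bbox': [186.0, 129.8, 321.9, 308.8], 'conf': 0.25}]
clip_right [{'bbox': [288.6, 0.0, 304.7, 60.4], 'conf': 0.65}]
```

View pics/w2.png

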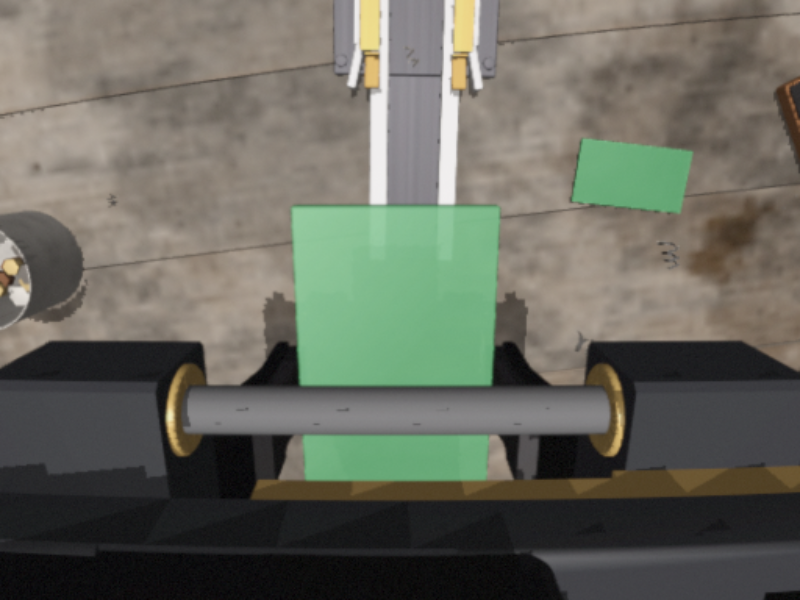

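The wrist view shows the glass held square, with its front edge at row 206 between columns 293 and 499. The runners are ahead of it at columns 370 to 457, the clip ramp tips are at (372,88) and (459,90), and the tin is off to the left at (20,270).

```bash
python3 - <<'E'
from m import *
im=pickle.load(open("w2.pkl","rb")); g=cv2.cvtColor(im["color"],cv2.COLOR_BGR2GRAY)
C=[]
for r in range(66,128,4):
    idx=np.where(g[r,225:305]>195)[0]+225
    a,b=idx.min()-.5,idx.max()+.5
    p,q=onz(im,a,r,.012),onz(im,b,r,.012); C.append((p+q)/2)
    if r%12==6: print(r,a,b,np.linalg.norm(p-q),C[-1])
C=np.array(C)[:,:2]; 
l=cv2.fitLine(C.astype(np.float32),cv2.DIST_HUBER,0,.01,.01).ravel(); d=l[:2]*np.sign(l[0]); ang=np.arctan2(d[1],d[0])
print("ang",np.degrees(ang))
k=.64
for u,v,z in ((372,88,.020),(459,90,.020)): print("tip",onz(im,u*k,v*k,z))
for u,v,z in ((378,262,.012),(447,262,.012)): print("openend",onz(im,u*k,v*k,z))
for u,v in ((333,73),(497,77)): print("base step corners",onz(im,u*k,v*k,.002))
print("line at x=.51: y=",l[3]+(.51-l[2])*d[1]/d[0])
s=ctrl.get_state(); x=R.from_rotvec(s["tool_rot"]).as_matrix()[:,0]; print("tool ang",np.degrees(np.arctan2(x[1],x[0])))
gc=(R.from_rotvec(s["tool_rot"]).as_matrix()[:,2])*-.011+s["position"]
print("glass z guess",gc, "front corners",[onz(im,u*k,v*k,gc[2]) for u,v in ((293,206),(499,206),(304,440),(488,440))])
E
```

```text
66 236.5 292.5 0.05549536071528736 [ 0.5697 -0.0078  0.012 ]
78 236.5 292.5 0.055888868494525644 [ 0.5583 -0.0065  0.012 ]
90 236.5 291.5 0.05529004929568065 [ 0.5468 -0.0047  0.012 ]
102 236.5 291.5 0.05570534826800102 [ 0.5351 -0.0034  0.012 ]
114 236.5 290.5 0.055113523493084855 [ 0.5233 -0.0015  0.012 ]
126 236.5 290.5 0.05555111890212785 [ 0.5113 -0.0002  0.012 ]
ang -7.652904
tip [0.5808 0.0168 0.02  ]
tip [ 0.5733 -0.0364  0.02  ]
openend [0.4707 0.0274 0.012 ]
openend [ 0.4651 -0.019   0.012 ]
base step corners [0.5955 0.0411 0.002 ]
base step corners [ 0.5805 -0.0639  0.002 ]
line at x=.51: y= 4.1171676e-05
tool ang -7.499945452101104
glass z guess [0.4679 0.0079 0.2075] front corners [array([0.5266, 0.0388, 0.2075]), array([ 0.5194, -0.0211,  0.2075]), array([0.4508, 0.0481, 0.2075]), array([ 0.4436, -0.0122,  0.2075])]
```

```bash
cat > hold.py <<'E'
from m import *
def run(im,rows,c0=225,c1=305):
    g=cv2.cvtColor(im["color"],cv2.COLOR_BGR2GRAY); C=[];W=[]
    for r in rows:
        idx=np.where(g[r,c0:c1]>195)[0]+c0
        if len(idx)<2: continue
        p,q=onz(im,idx.min()-.5,r,.012),onz(im,idx.max()+.5,r,.012); C.append((p+q)/2); W.append(np.linalg.norm(p-q))
    C=np.array(C)[:,:2]; l=cv2.fitLine(C.astype(np.float32),cv2.DIST_HUBER,0,.01,.01).ravel(); d=l[:2]*np.sign(l[0])
    return l[2:],np.degrees(np.arctan2(d[1],d[0])),np.median(W)
E
python3 - <<'E'
from hold import *
s=ctrl.get_state(); print(s["time"],s["position"],s["tool_rot"])
im=vision.get_image("wrist"); s=ctrl.get_state(); print(s["position"])
pt,a,w=run(im,range(66,128,4)); print(pt,a,w,"y at .51",pt[1]+(.51-pt[0])*np.tan(np.radians(a)))
print([ (uv,r) for uv,r in gw(im,s["position"][2]+.011)])
for t in ["clip_left","clip_right"]: print(t,vision.spot_in("wrist",t))
E
```

```text
5.0667 [0.4679 0.0079 0.1965] [ 3.1343 -0.2054 -0.0024]
[0.4679 0.0077 0.1965]
[ 0.5478 -0.005 ] -8.145245 0.0558139082477925 y at .51 0.0004513315
[((252.823734927602, 182.03078805307499), ((498.54669189453125, 4.232051849365234), (60.94179916381836, 49.67021179199219), 82.51744079589844)), ((396.7602632946475, 110.35146371037588), ((523.905029296875, -64.31484985351562), (33.38811492919922, 18.379261016845703), 78.16558074951172))]
clip_left []
clip_right [{'bbox': [278.8, 0.1, 292.6, 60.6], 'conf': 0.55}]
```

Call:
{"op": "jog_arm", "data": {
  "increments": [
    {"tx": 20,"ty": 1,"tz": 15,"wx": 0,"wy": 0,"wz": 0,"gripper": 0.4},
    {"tx": 36,"ty": 1.6,"tz": 50,"wx": 0,"wy": 0,"wz": 0,"gripper": 0.4},
    {"tx": 36,"ty": 1.6,"tz": 88,"wx": 0,"wy": 0,"wz": 0,"gripper": 0.4},
    {"tx": 36,"ty": 1.6,"tz": 120,"wx": 0,"wy": 0,"wz": 0,"gripper": 0.4},
    {"tx": 36,"ty": 1.6,"tz": 140,"wx": 0,"wy": 0,"wz": 0,"gripper": 0.4}
  ]
}}

```text
time: 5.63
position: [0.5014, 0.0021, 0.0534]
tool_rot: [-3.134, 0.206, 0.009]
ft_force: [-0.2, -1.1, -0.4]
grip_width: 0.685
grip_force: 15.0
```

```bash
python3 - <<'E'
from hold import *
im=vision.get_image("wrist"); s=ctrl.get_state(); print(s["position"],s["tool_rot"],s["ft_force"])
cv2.imwrite("pics/w3.png",cv2.resize(im["color"],(800,600))); pickle.dump(im,open("w3.pkl","wb"))
side=vision.get_image("side"); pickle.dump(side,open("s3.pkl","wb"))
E
```

```text
[0.4991 0.0021 0.0507] [-3.1341  0.2055  0.0169] [-1.8731 -0.2289 -3.6821]
```

View pics/w3.png

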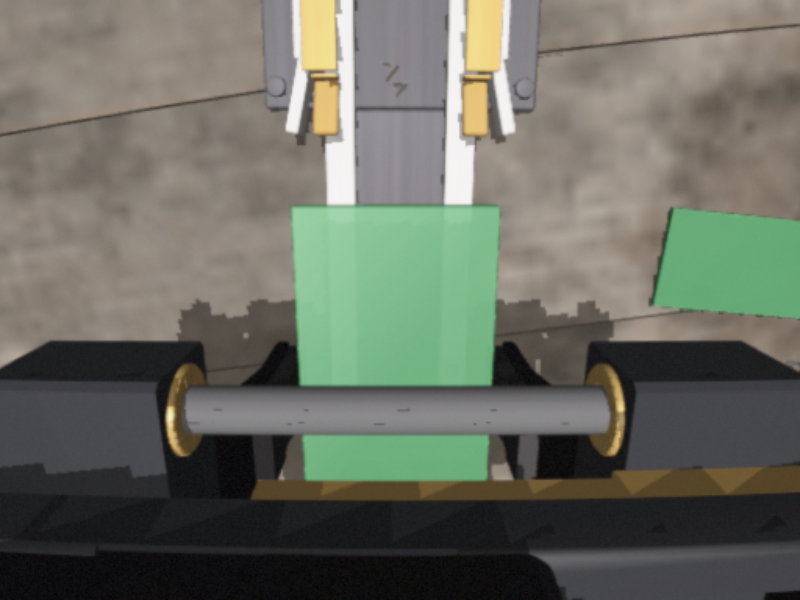

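The glass front edge is at row 206, columns 293 to 499 (middle 396). The runners span 327 to 473 (middle 400), and the nose tips are at row 135, clear ahead of the glass. It is aligned to about 1 mm.

```bash
python3 - <<'E'
from hold import *
im=pickle.load(open("w3.pkl","rb")); s=ctrl.get_state(); print(s["time"],s["position"],s["tool_rot"],s["ft_force"])
pt,a,w=run(im,range(92,128,3),200,312); print(pt,a,w)
k=.64
cm=np.mean([onz(im,u*k,v*k,.0615) for u,v in ((293,206),(499,206))],0); tip=np.mean([onz(im,u*k,135*k,.020) for u in (325,476)],0)
print("glass front mid",cm,"tips",tip); d=np.array([np.cos(np.radians(a)),np.sin(np.radians(a))]); n=np.array([-d[1],d[0]])
print("lateral glass-line",(cm[:2]-pt)@n,"tip-line",(tip[:2]-pt)@n,"gap",(tip[:2]-cm[:2])@d)
E
```

```text
5.7333 [0.5001 0.0023 0.0533] [-3.1343  0.2049  0.0144] [-0.1925 -0.3697 -1.5661]
[ 0.5634 -0.0072] -8.249578 0.05578786153994142
glass front mid [ 0.5561 -0.005   0.0615] tips [ 0.5773 -0.0095  0.02  ]
lateral glass-line 0.0011423007886924238 tip-line -0.0002484302294674963 gap 0.02160671679594414
```

Call:
{"op": "jog_arm", "data": {
  "increments": [
    {"tx": 0,"ty": 1,"tz": 20,"wx": 0,"wy": 0,"wz": 0.006,"gripper": 0.4},
    {"tx": 0,"ty": 1,"tz": 34,"wx": 0,"wy": 0,"wz": 0.006,"gripper": 0.4},
    {"tx": 0,"ty": 1,"tz": 42,"wx": 0,"wy": 0,"wz": 0.006,"gripper": 0.4},
    {"tx": 0,"ty": 1,"tz": 42,"wx": 0,"wy": 0,"wz": 0.006,"gripper": 0.4},
    {"tx": 0,"ty": 1,"tz": 42,"wx": 0,"wy": 0,"wz": 0.006,"gripper": 0.4}
  ]
}}

```text
time: 6.15
position: [0.5044, 0.0019, 0.0164]
tool_rot: [3.134, -0.213, 0.001]
ft_force: [-0.9, 0.2, -0.5]
grip_width: 0.689
grip_force: 15.0
```

Call:
{"op": "jog_arm", "data": {
  "increments": [
    {"tx": 0,"ty": 0,"tz": 1,"wx": 0,"wy": 0,"wz": 0,"gripper": 0.4},
    {"tx": 0,"ty": 0,"tz": 2,"wx": 0,"wy": 0,"wz": 0,"gripper": 0.4},
    {"tx": 0,"ty": 0,"tz": 2,"wx": 0,"wy": 0,"wz": 0,"gripper": 0.4},
    {"tx": 0,"ty": 0,"tz": 3,"wx": 0,"wy": 0,"wz": 0,"gripper": 0.4},
    {"tx": 0,"ty": 0,"tz": 3,"wx": 0,"wy": 0,"wz": 0,"gripper": 0.4}
  ]
}}

```text
time: 6.57
position: [0.5038, 0.0021, 0.0127]
tool_rot: [3.134, -0.212, 0.001]
ft_force: [-0.1, -0.2, -1.2]
grip_width: 0.687
grip_force: 15.0
```

Call:
{"op": "jog_arm", "data": {
  "increments": [
    {"tx": 0,"ty": 0,"tz": 2,"wx": 0,"wy": 0,"wz": 0,"gripper": 0.4},
    {"tx": 0,"ty": 0,"tz": 4,"wx": 0,"wy": 0,"wz": 0,"gripper": 0.4},
    {"tx": 0,"ty": 0,"tz": 5,"wx": 0,"wy": 0,"wz": 0,"gripper": 0.4},
    {"tx": 0,"ty": 0,"tz": 6,"wx": 0,"wy": 0,"wz": 0,"gripper": 0.4},
    {"tx": 0,"ty": 0,"tz": 6,"wx": 0,"wy": 0,"wz": 0,"gripper": 0.4}
  ]
}}

```text
time: 6.98
position: [0.5034, 0.0022, 0.0062]
tool_rot: [3.134, -0.212, -0.001]
ft_force: [0.1, -0.1, -0.7]
grip_width: 0.684
grip_force: 15.0
```

Call:
{"op": "jog_arm", "data": {
  "increments": [
    {"tx": 0,"ty": 0,"tz": 0.5,"wx": 0,"wy": 0,"wz": 0,"gripper": 0.4},
    {"tx": 0,"ty": 0,"tz": 1,"wx": 0,"wy": 0,"wz": 0,"gripper": 0.4},
    {"tx": 0,"ty": 0,"tz": 1,"wx": 0,"wy": 0,"wz": 0,"gripper": 0.4},
    {"tx": 0,"ty": 0,"tz": 1,"wx": 0,"wy": 0,"wz": 0,"gripper": 0.4},
    {"tx": 0,"ty": 0,"tz": 1,"wx": 0,"wy": 0,"wz": 0,"gripper": 0.4}
  ]
}}

```text
time: 7.4
position: [0.5038, 0.0021, 0.0056]
tool_rot: [3.134, -0.212, 0.0]
ft_force: [0.2, 0.7, -1.6]
grip_width: 0.69
grip_force: 15.0
```

Call:
{"op": "jog_arm", "data": {
  "increments": [
    {"tx": 0,"ty": 0,"tz": 0.4,"wx": 0,"wy": 0,"wz": 0,"gripper": 0.8},
    {"tx": 0,"ty": 0,"tz": 0.4,"wx": 0,"wy": 0,"wz": 0,"gripper": 0.9},
    {"tx": 0,"ty": 0,"tz": 0.4,"wx": 0,"wy": 0,"wz": 0,"gripper": 0.95},
    {"tx": 0,"ty": 0,"tz": 0.4,"wx": 0,"wy": 0,"wz": 0,"gripper": 0.95},
    {"tx": 0,"ty": 0,"tz": 0.4,"wx": 0,"wy": 0,"wz": 0,"gripper": 0.95}
  ]
}}

```text
time: 7.82
position: [0.5038, 0.0021, 0.0052]
tool_rot: [3.134, -0.212, 0.0]
ft_force: [-1.2, 0.2, 0.1]
grip_width: 0.925
grip_force: 0.0
```

Call:
{"op": "jog_arm", "data": {
  "increments": [
    {"tx": 0,"ty": 0,"tz": -10,"wx": 0,"wy": 0,"wz": 0,"gripper": 0.95},
    {"tx": 0,"ty": 0,"tz": -30,"wx": 0,"wy": 0,"wz": 0,"gripper": 0.95},
    {"tx": -10,"ty": 0,"tz": -50,"wx": 0,"wy": 0,"wz": 0,"gripper": 0.95},
    {"tx": -30,"ty": 0,"tz": -55,"wx": 0,"wy": 0,"wz": 0,"gripper": 0.5},
    {"tx": -50,"ty": 0,"tz": -55,"wx": 0,"wy": 0,"wz": 0,"gripper": 0}
  ]
}}

```text
time: 8.23
position: [0.4558, 0.0092, 0.0627]
tool_rot: [-3.134, 0.212, -0.007]
ft_force: [-0.5, 0.2, -0.7]
grip_width: 0.874
grip_force: 0.0
```

```bash
python3 - <<'E'
from hold import *
ctrl.get_state()
vision.get_image("wrist"); im=vision.get_image("wrist"); s=ctrl.get_state(); print(s["time"],s["position"],s["tool_rot"],s["ft_force"],s["joint_positions"])
cv2.imwrite("pics/w4.png",cv2.resize(im["color"],(800,600))); pickle.dump(im,open("w4.pkl","wb"))
for uv,r in gw(im,.017): print(uv,r)
E
```

```text
8.3333 [0.4518 0.0091 0.0608] [ 3.1327 -0.2108 -0.0016] [0.1221 0.5818 0.1014] [ 0.4829  0.0859 -0.578   2.0899  0.0584  0.9818 -1.831 ]
(255.1195490751991, 144.61910355069529) ((495.4151306152344, 3.6563796997070312), (60.281375885009766, 92.21769714355469), 82.62397766113281)
(469.2414935530086, 87.82103629417382) ((509.6677551269531, -134.30078125), (60.055419921875, 39.97240447998047), 77.86260986328125)
```

View pics/w4.png

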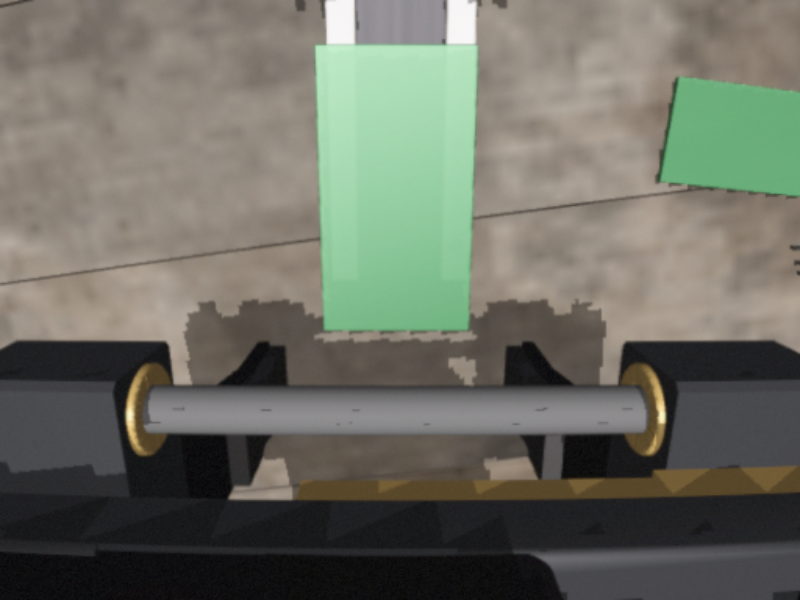

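The glass lies flat on the runners, at columns 317 to 477 and rows 45 to 330. The holder's open end shows through it near row 278, so about 20 mm overhangs, as expected. It sits about 1.5 mm left of centre, which the flares will correct. Next I'll close the fingers and turn the tool 90°, so a 19 mm wide finger fits in the slot.

Call:
{"op": "jog_arm", "data": {
  "increments": [
    {"tx": -5,"ty": 0,"tz": 0,"wx": 0,"wy": 0,"wz": 0.1,"gripper": 0},
    {"tx": -10,"ty": 0,"tz": 0,"wx": 0,"wy": 0,"wz": 0.22,"gripper": 0},
    {"tx": -15,"ty": 1,"tz": 0,"wx": 0,"wy": 0,"wz": 0.34,"gripper": 0},
    {"tx": -20,"ty": 1,"tz": 0,"wx": 0,"wy": 0,"wz": 0.46,"gripper": 0},
    {"tx": -21,"ty": 1,"tz": 0,"wx": 0,"wy": 0,"wz": 0.56,"gripper": 0}
  ]
}}

```text
time: 8.75
position: [0.4331, 0.0108, 0.0605]
tool_rot: [2.95, -1.078, 0.0]
ft_force: [0.1, 0.2, -0.3]
grip_width: 0.417
grip_force: 0.0
```

Call:
{"op": "jog_arm", "data": {
  "increments": [
    {"tx": 0,"ty": 0,"tz": 0,"wx": 0,"wy": 0,"wz": 0.11,"gripper": 0},
    {"tx": 0,"ty": 0,"tz": 0,"wx": 0,"wy": 0,"wz": 0.22,"gripper": 0},
    {"tx": 0,"ty": 0,"tz": 0,"wx": 0,"wy": 0,"wz": 0.34,"gripper": 0},
    {"tx": 0,"ty": 0,"tz": 0,"wx": 0,"wy": 0,"wz": 0.46,"gripper": 0},
    {"tx": 0,"ty": 0,"tz": 0,"wx": 0,"wy": 0,"wz": 0.56,"gripper": 0}
  ]
}}

```text
time: 9.17
position: [0.4347, 0.0051, 0.0576]
tool_rot: [2.746, -1.523, -0.009]
ft_force: [-0.1, 0.2, -0.7]
grip_width: 0.046
grip_force: 0.0
```

Call:
{"op": "jog_arm", "data": {
  "increments": [
    {"tx": 0,"ty": 0,"tz": 0,"wx": 0,"wy": 0,"wz": 0.12,"gripper": 0},
    {"tx": 0,"ty": 0,"tz": 0,"wx": 0,"wy": 0,"wz": 0.24,"gripper": 0},
    {"tx": 0,"ty": 0,"tz": 0,"wx": 0,"wy": 0,"wz": 0.36,"gripper": 0},
    {"tx": 0,"ty": 0,"tz": 0,"wx": 0,"wy": 0,"wz": 0.45,"gripper": 0},
    {"tx": 0,"ty": 0,"tz": 0,"wx": 0,"wy": 0,"wz": 0.45,"gripper": 0}
  ]
}}

```text
time: 9.58
position: [0.4353, 0.0035, 0.0467]
tool_rot: [2.66, -1.652, -0.057]
ft_force: [-0.2, 0.6, 0.2]
grip_width: 0.003
grip_force: 0.0
```

```bash
cat > st.py <<'E'
from h import *
np.set_printoptions(precision=4,suppress=True)
vision.get_image("side")
s=ctrl.get_state(); M=R.from_rotvec(s["tool_rot"]).as_matrix()
print(s["time"],s["position"],"xang",np.degrees(np.arctan2(M[1,0],M[0,0])),"zax",M[:,2],"F",s["ft_force"],s["grip_width"],"q",np.round(s["joint_positions"],2))
p=np.array(s["position"][:2]); d=np.array([np.cos(np.radians(-7.8)),np.sin(np.radians(-7.8))]); n=np.array([-d[1],d[0]])
print("holder-axis lateral",(p-[.5634,-.0072])@n,"Fx_h",np.array(s["ft_force"])[:2]@d)
E
python3 st.py
```

```text
9.6333 [0.4355 0.0036 0.0466] xang -63.738291583357075 zax [-0.0364  0.0098 -0.9993] F [ 0.9071 -1.4029 -1.1802] 0.008990714394064127 q [-0.76  0.07  0.73  2.15 -0.07  0.98 -2.68]
holder-axis lateral -0.006692736210477035 Fx_h 1.0891127446644735
```

Call:
{"op": "jog_arm", "data": {
  "increments": [
    {"tx": 0,"ty": 0,"tz": -10,"wx": 0,"wy": 0,"wz": -0.12,"gripper": 0},
    {"tx": 0,"ty": 0,"tz": -15,"wx": 0,"wy": 0,"wz": -0.24,"gripper": 0},
    {"tx": 0,"ty": 0,"tz": -15,"wx": 0,"wy": 0,"wz": -0.36,"gripper": 0},
    {"tx": 0,"ty": 0,"tz": -15,"wx": 0,"wy": 0,"wz": -0.48,"gripper": 0},
    {"tx": 0,"ty": 0,"tz": -15,"wx": 0,"wy": 0,"wz": -0.6,"gripper": 0}
  ]
}}

```text
time: 10.05
position: [0.4358, 0.0036, 0.0618]
tool_rot: [-3.041, 0.781, 0.059]
ft_force: [0.3, -0.3, -0.1]
grip_width: 0.008
grip_force: 0.0
```

```bash
python3 st.py
```

```text
10.1 [0.4358 0.0036 0.0617] xang -28.533774337984603 zax [-0.0361  0.0109 -0.9993] F [-0.2416 -0.1479 -0.3572] 0.009822773063377714 q [-0.72  0.04  0.68  2.14 -0.04  1.01 -2.09]
holder-axis lateral -0.006597745109844951 Fx_h -0.21930973732897444
```

```bash
cat > rot.py <<'E'
import sys
from h import *
np.set_printoptions(precision=3,suppress=True)
# desired: xang, world xyz -> tool increments
a,x,y,z=map(float,sys.argv[1:5]); s=ctrl.get_state(); M=R.from_rotvec(s["tool_rot"]).as_matrix()
c,sn=np.cos(np.radians(a)),np.sin(np.radians(a)); D=np.array([[c,sn,0],[sn,-c,0],[0,0,-1.]])
print("w",R.from_matrix(M.T@D).as_rotvec(),"t mm",1000*M.T@(np.array([x,y,z])-s["position"]))
E
python3 rot.py 5 .4305 .0112 .06
```

```text
w [-0.003  0.038 -0.585] t mm [-8.187 -4.151  1.961]
```

Call:
{"op": "jog_arm", "data": {
  "increments": [
    {"tx": -2,"ty": -1,"tz": 0,"wx": 0,"wy": 0.038,"wz": -0.11,"gripper": 0},
    {"tx": -4,"ty": -2,"tz": 0,"wx": 0,"wy": 0.038,"wz": -0.23,"gripper": 0},
    {"tx": -6,"ty": -3,"tz": 0,"wx": 0,"wy": 0.038,"wz": -0.35,"gripper": 0},
    {"tx": -8,"ty": -4,"tz": 0,"wx": 0,"wy": 0.038,"wz": -0.47,"gripper": 0},
    {"tx": -8,"ty": -4,"tz": 0,"wx": -0.003,"wy": 0.038,"wz": -0.585,"gripper": 0}
  ]
}}

```text
time: 10.52
position: [0.4303, 0.011, 0.0618]
tool_rot: [-3.139, -0.124, 0.001]
ft_force: [0.2, -0.3, -0.4]
grip_width: 0.004
grip_force: 0.0
```

Call:
{"op": "jog_arm", "data": {
  "increments": [
    {"tx": 0,"ty": 0,"tz": 0,"wx": 0,"wy": 0,"wz": -0.12,"gripper": 0},
    {"tx": 0,"ty": 0,"tz": 0,"wx": 0,"wy": 0,"wz": -0.24,"gripper": 0},
    {"tx": 0,"ty": 0,"tz": 0,"wx": 0,"wy": 0,"wz": -0.36,"gripper": 0},
    {"tx": 0,"ty": 0,"tz": 0,"wx": 0,"wy": 0,"wz": -0.48,"gripper": 0},
    {"tx": 0,"ty": 0,"tz": 0,"wx": 0,"wy": 0,"wz": -0.6,"gripper": 0}
  ]
}}

```text
time: 10.93
position: [0.4306, 0.0107, 0.0618]
tool_rot: [2.962, 1.045, -0.001]
ft_force: [0.2, -0.6, -0.1]
grip_width: 0.004
grip_force: 0.0
```

Call:
{"op": "jog_arm", "data": {
  "increments": [
    {"tx": 0,"ty": 0,"tz": 0,"wx": 0,"wy": 0,"wz": -0.12,"gripper": 0},
    {"tx": 0,"ty": 0,"tz": 0,"wx": 0,"wy": 0,"wz": -0.24,"gripper": 0},
    {"tx": 0,"ty": 0,"tz": 0,"wx": 0,"wy": 0,"wz": -0.36,"gripper": 0},
    {"tx": 0,"ty": 0,"tz": 0,"wx": 0,"wy": 0,"wz": -0.48,"gripper": 0},
    {"tx": 0,"ty": 0,"tz": 0,"wx": 0,"wy": 0,"wz": -0.6,"gripper": 0}
  ]
}}

```text
time: 11.35
position: [0.4306, 0.0107, 0.0618]
tool_rot: [-2.521, -1.874, 0.001]
ft_force: [-0.1, 0.2, 0.0]
grip_width: 0.003
grip_force: 0.0
```

```bash
python3 st.py; python3 rot.py 82.2 .4305 .0112 .03;
```

```text
11.4 [0.4305 0.0107 0.0618] xang 73.55879602449102 zax [-0.0005 -0.0003 -1.    ] F [ 0.6755  0.4256 -0.452 ] 0.006369953784693362 q [-0.76 -0.01  0.67  2.17  0.01  0.98 -0.38]
holder-axis lateral -0.0003068671263545036 Fx_h 0.6114552244425795
w [-0.     0.    -0.151] t mm [ 0.494 -0.154 31.823]
```

Call:
{"op": "jog_arm", "data": {
  "increments": [
    {"tx": 0,"ty": 0,"tz": 10,"wx": 0,"wy": 0,"wz": -0.1,"gripper": 0},
    {"tx": 0,"ty": 0,"tz": 25,"wx": 0,"wy": 0,"wz": -0.15,"gripper": 0},
    {"tx": 0,"ty": 0,"tz": 40,"wx": 0,"wy": 0,"wz": -0.15,"gripper": 0},
    {"tx": 0,"ty": 0,"tz": 50,"wx": 0,"wy": 0,"wz": -0.15,"gripper": 0},
    {"tx": 0,"ty": 0,"tz": 53,"wx": 0,"wy": 0,"wz": -0.15,"gripper": 0}
  ]
}}

```text
time: 11.82
position: [0.429, 0.0105, 0.0071]
tool_rot: [-2.38, -2.049, 0.006]
ft_force: [-0.1, 1.0, 0.2]
grip_width: 0.002
grip_force: 0.0
```

```bash
python3 st.py; python3 rot.py 82.2 .4305 .0112 .009;
```

```text
11.8667 [0.4291 0.0104 0.0073] xang 81.49060569329326 zax [-0.0035 -0.0012 -1.    ] F [-0.6502  0.7481 -0.4136] 0.004261884230458766 q [-0.74  0.1   0.68  2.22 -0.08  0.85 -0.15]
holder-axis lateral -0.0007636932272540441 Fx_h -0.7457324412444855
w [-0.003  0.002 -0.012] t mm [ 0.969  1.229 -1.677]
```

Call:
{"op": "jog_arm", "data": {
  "increments": [
    {"tx": 0.7,"ty": 3,"tz": -1.7,"wx": 0,"wy": 0,"wz": -0.012,"gripper": 0},
    {"tx": 0.7,"ty": 6,"tz": -1.7,"wx": 0,"wy": 0,"wz": -0.012,"gripper": 0},
    {"tx": 0.7,"ty": 10,"tz": -1.7,"wx": 0,"wy": 0,"wz": -0.012,"gripper": 0},
    {"tx": 0.7,"ty": 14,"tz": -1.7,"wx": 0,"wy": 0,"wz": -0.012,"gripper": 0},
    {"tx": 0.7,"ty": 18,"tz": -1.7,"wx": 0,"wy": 0,"wz": -0.012,"gripper": 0}
  ]
}}

```text
time: 12.28
position: [0.4488, 0.0089, 0.0105]
tool_rot: [-2.365, -2.067, 0.0]
ft_force: [-1.2, -1.1, 0.3]
grip_width: 0.007
grip_force: 0.2
```

Call:
{"op": "jog_arm", "data": {
  "increments": [
    {"tx": 0,"ty": 2,"tz": 0,"wx": 0,"wy": 0,"wz": 0,"gripper": 0},
    {"tx": 0,"ty": 4,"tz": 0,"wx": 0,"wy": 0,"wz": 0,"gripper": 0},
    {"tx": 0,"ty": 6,"tz": 0,"wx": 0,"wy": 0,"wz": 0,"gripper": 0},
    {"tx": 0,"ty": 8,"tz": 0,"wx": 0,"wy": 0,"wz": 0,"gripper": 0},
    {"tx": 0,"ty": 10,"tz": 0,"wx": 0,"wy": 0,"wz": 0,"gripper": 0}
  ]
}}

```text
time: 12.7
position: [0.4579, 0.0075, 0.01]
tool_rot: [-2.365, -2.067, 0.002]
ft_force: [-1.0, 0.1, 0.7]
grip_width: -0.0
grip_force: 0.2
```

```bash
python3 st.py; python3 - <<'E'
from hold import *
im=vision.get_image("wrist"); im2=vision.get_image("side")
cv2.imwrite("pics/w5.png",np.hstack([cv2.resize(im["color"],(400,300)),cv2.resize(im2["color"][130:250,200:360],(400,300),interpolation=2)]))
E
```

```text
12.75 [0.4584 0.0074 0.0101] xang 82.31985899798461 zax [-0.0008 -0.0003 -1.    ] F [ 1.0689  0.9623 -0.5227] 0.0032837287194476725 q [-0.72  0.17  0.68  2.15 -0.14  0.86 -0.08]
holder-axis lateral 0.00023010883351566128 Fx_h 0.9284088770107787
```

View pics/w5.png

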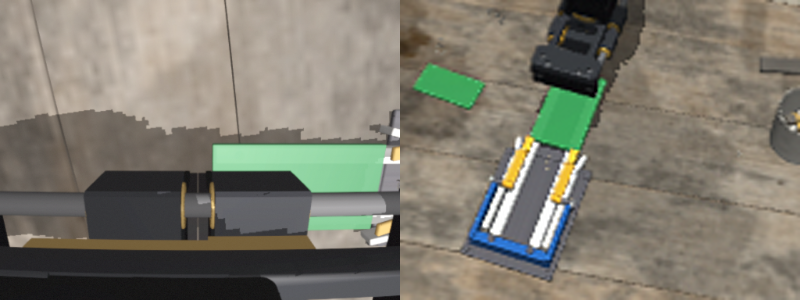

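The glass is sliding straight. Its front edge is just reaching the nose tips, at side crop (528,140) and (578,155). I'll keep pushing gently.

Call:
{"op": "jog_arm", "data": {
  "increments": [
    {"tx": 0,"ty": 1.5,"tz": 0,"wx": 0,"wy": 0,"wz": 0,"gripper": 0},
    {"tx": 0,"ty": 3,"tz": 0,"wx": 0,"wy": 0,"wz": 0,"gripper": 0},
    {"tx": 0,"ty": 4.5,"tz": 0,"wx": 0,"wy": 0,"wz": 0,"gripper": 0},
    {"tx": 0,"ty": 6,"tz": 0,"wx": 0,"wy": 0,"wz": 0,"gripper": 0},
    {"tx": 0,"ty": 7.5,"tz": 0,"wx": 0,"wy": 0,"wz": 0,"gripper": 0}
  ]
}}

```text
time: 13.27
position: [0.4654, 0.0065, 0.01]
tool_rot: [-2.365, -2.067, 0.002]
ft_force: [-0.3, -0.2, -1.3]
grip_width: 0.003
grip_force: 0.1
```

Call:
{"op": "jog_arm", "data": {
  "increments": [
    {"tx": 0,"ty": 1.5,"tz": 0,"wx": 0,"wy": 0,"wz": 0,"gripper": 0},
    {"tx": 0,"ty": 3,"tz": 0,"wx": 0,"wy": 0,"wz": 0,"gripper": 0},
    {"tx": 0,"ty": 4.5,"tz": 0,"wx": 0,"wy": 0,"wz": 0,"gripper": 0},
    {"tx": 0,"ty": 6,"tz": 0,"wx": 0,"wy": 0,"wz": 0,"gripper": 0},
    {"tx": 0,"ty": 7.5,"tz": 0,"wx": 0,"wy": 0,"wz": 0,"gripper": 0}
  ]
}}

```text
time: 13.68
position: [0.4716, 0.0056, 0.0098]
tool_rot: [-2.363, -2.066, 0.004]
ft_force: [-4.3, 0.8, 3.9]
grip_width: 0.003
grip_force: 2.5
```

Call:
{"op": "jog_arm", "data": {
  "increments": [
    {"tx": 0,"ty": 1.5,"tz": 0,"wx": 0,"wy": 0,"wz": 0,"gripper": 0},
    {"tx": 0,"ty": 3,"tz": 0,"wx": 0,"wy": 0,"wz": 0,"gripper": 0},
    {"tx": 0,"ty": 4.5,"tz": 0,"wx": 0,"wy": 0,"wz": 0,"gripper": 0},
    {"tx": 0,"ty": 6,"tz": 0,"wx": 0,"wy": 0,"wz": 0,"gripper": 0},
    {"tx": 0,"ty": 7.5,"tz": 0,"wx": 0,"wy": 0,"wz": 0,"gripper": 0}
  ]
}}

```text
time: 14.1
position: [0.4786, 0.0047, 0.0097]
tool_rot: [-2.363, -2.066, 0.005]
ft_force: [-3.8, 0.1, 1.8]
grip_width: 0.007
grip_force: 2.0
```

```bash
python3 st.py
```

```text
14.15 [0.48   0.0045 0.0098] xang 82.32455360654897 zax [-0.002  -0.0001 -1.    ] F [-0.8136  1.3102  0.1835] 0.007280186121114315 q [-0.69  0.22  0.68  2.1  -0.18  0.88 -0.04]
holder-axis lateral 0.00026531420688417906 Fx_h -0.9838735666274293
```

Call:
{"op": "jog_arm", "data": {
  "increments": [
    {"tx": 0,"ty": 2,"tz": 0,"wx": 0,"wy": 0,"wz": 0,"gripper": 0},
    {"tx": 0,"ty": 4,"tz": 0,"wx": 0,"wy": 0,"wz": 0,"gripper": 0},
    {"tx": 0,"ty": 6,"tz": 0,"wx": 0,"wy": 0,"wz": 0,"gripper": 0},
    {"tx": 0,"ty": 8,"tz": 0,"wx": 0,"wy": 0,"wz": 0,"gripper": 0},
    {"tx": 0,"ty": 10,"tz": 0,"wx": 0,"wy": 0,"wz": 0,"gripper": 0}
  ]
}}

```text
time: 14.57
position: [0.4901, 0.0031, 0.0098]
tool_rot: [-2.365, -2.067, 0.002]
ft_force: [-3.1, 0.5, -0.2]
grip_width: 0.005
grip_force: 1.5
```

Call:
{"op": "jog_arm", "data": {
  "increments": [
    {"tx": 0,"ty": 2,"tz": 0,"wx": 0,"wy": 0,"wz": 0,"gripper": 0},
    {"tx": 0,"ty": 4,"tz": 0,"wx": 0,"wy": 0,"wz": 0,"gripper": 0},
    {"tx": 0,"ty": 6,"tz": 0,"wx": 0,"wy": 0,"wz": 0,"gripper": 0},
    {"tx": 0,"ty": 8,"tz": 0,"wx": 0,"wy": 0,"wz": 0,"gripper": 0},
    {"tx": 0,"ty": 10,"tz": 0,"wx": 0,"wy": 0,"wz": 0,"gripper": 0}
  ]
}}

```text
time: 14.98
position: [0.5001, 0.0018, 0.01]
tool_rot: [-2.365, -2.067, 0.002]
ft_force: [-3.5, 0.8, -1.1]
grip_width: 0.004
grip_force: 1.5
```

Call:
{"op": "jog_arm", "data": {
  "increments": [
    {"tx": 0,"ty": 2,"tz": 0,"wx": 0,"wy": 0,"wz": 0,"gripper": 0},
    {"tx": 0,"ty": 4,"tz": 0,"wx": 0,"wy": 0,"wz": 0,"gripper": 0},
    {"tx": 0,"ty": 6,"tz": 0,"wx": 0,"wy": 0,"wz": 0,"gripper": 0},
    {"tx": 0,"ty": 8,"tz": 0,"wx": 0,"wy": 0,"wz": 0,"gripper": 0},
    {"tx": 0,"ty": 10,"tz": 0,"wx": 0,"wy": 0,"wz": 0,"gripper": 0}
  ]
}}

```text
time: 15.4
position: [0.51, 0.0004, 0.01]
tool_rot: [-2.365, -2.067, 0.002]
ft_force: [-2.9, 0.5, -1.9]
grip_width: 0.006
grip_force: 1.4
```

```bash
python3 st.py; python3 - <<'E'
from hold import *
im=vision.get_image("scene"); im2=vision.get_image("side")
cv2.imwrite("pics/w6.png",np.hstack([cv2.resize(im["color"][155:245,200:320],(400,300),interpolation=2),cv2.resize(im2["color"][150:240,200:320],(400,300),interpolation=2)]))
E
```

```text
15.45 [0.5107 0.0004 0.0101] xang 82.31950582584781 zax [-0.0002 -0.0003 -1.    ] F [-1.7994  0.4205 -0.6069] 0.004035220213785835 q [-0.65  0.29  0.67  2.03 -0.23  0.89  0.01]
holder-axis lateral 0.0003414510341964931 Fx_h -1.8398492495749645
```

View pics/w6.png

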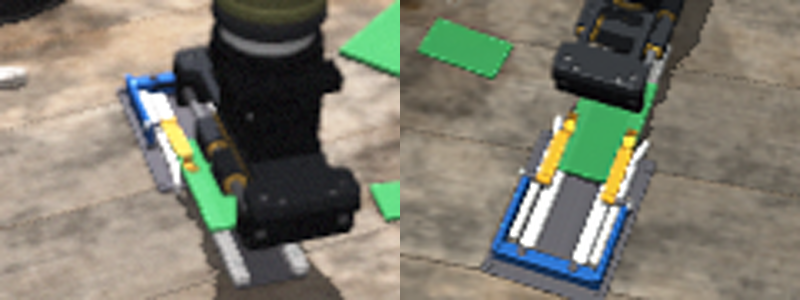

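Both clips now ride on the glass, and its front edge has passed them at side crop (600,178), straight in the channel.

Call:
{"op": "jog_arm", "data": {
  "increments": [
    {"tx": 0,"ty": 2,"tz": 0,"wx": 0,"wy": 0,"wz": 0,"gripper": 0},
    {"tx": 0,"ty": 5,"tz": 0,"wx": 0,"wy": 0,"wz": 0,"gripper": 0},
    {"tx": 0,"ty": 8,"tz": 0,"wx": 0,"wy": 0,"wz": 0,"gripper": 0},
    {"tx": 0,"ty": 11,"tz": 0,"wx": 0,"wy": 0,"wz": 0,"gripper": 0},
    {"tx": 0,"ty": 14,"tz": 0,"wx": 0,"wy": 0,"wz": 0,"gripper": 0}
  ]
}}

```text
time: 15.97
position: [0.524, -0.0014, 0.0101]
tool_rot: [-2.364, -2.067, 0.002]
ft_force: [-4.8, 0.3, 4.1]
grip_width: 0.007
grip_force: 2.4
```

Call:
{"op": "jog_arm", "data": {
  "increments": [
    {"tx": 0,"ty": 3,"tz": 0,"wx": 0,"wy": 0,"wz": 0,"gripper": 0},
    {"tx": 0,"ty": 6,"tz": 0,"wx": 0,"wy": 0,"wz": 0,"gripper": 0},
    {"tx": 0,"ty": 9,"tz": 0,"wx": 0,"wy": 0,"wz": 0,"gripper": 0},
    {"tx": 0,"ty": 12,"tz": 0,"wx": 0,"wy": 0,"wz": 0,"gripper": 0},
    {"tx": 0,"ty": 15,"tz": 0,"wx": 0,"wy": 0,"wz": 0,"gripper": 0}
  ]
}}

```text
time: 16.38
position: [0.5389, -0.0035, 0.0099]
tool_rot: [-2.365, -2.067, 0.002]
ft_force: [-4.6, 0.6, 2.6]
grip_width: 0.008
grip_force: 2.4
```

Call:
{"op": "jog_arm", "data": {
  "increments": [
    {"tx": 0,"ty": 3,"tz": 0,"wx": 0,"wy": 0,"wz": 0,"gripper": 0},
    {"tx": 0,"ty": 6,"tz": 0,"wx": 0,"wy": 0,"wz": 0,"gripper": 0},
    {"tx": 0,"ty": 9,"tz": 0,"wx": 0,"wy": 0,"wz": 0,"gripper": 0},
    {"tx": 0,"ty": 12,"tz": 0,"wx": 0,"wy": 0,"wz": 0,"gripper": 0},
    {"tx": 0,"ty": 15,"tz": 0,"wx": 0,"wy": 0,"wz": 0,"gripper": 0}
  ]
}}

```text
time: 16.8
position: [0.5538, -0.0055, 0.0099]
tool_rot: [-2.365, -2.067, 0.002]
ft_force: [-4.8, -0.4, 4.3]
grip_width: 0.005
grip_force: 2.4
```

```bash
python3 st.py; python3 - <<'E'
from hold import *
im2=vision.get_image("side"); pickle.dump(im2,open("s7.pkl","wb"))
cv2.imwrite("pics/w7.png",cv2.resize(im2["color"][150:240,200:320],(800,600),interpolation=2))
E
```

```text
16.85 [ 0.5548 -0.0056  0.01  ] xang 82.3212047152982 zax [ 0.0006 -0.0006 -1.    ] F [-0.6355  0.6035 -0.2859] 0.005070622466671191 q [-0.6   0.38  0.65  1.93 -0.28  0.93  0.06]
holder-axis lateral 0.00041826629142313506 Fx_h -0.7115012931791539
```

View pics/w7.png

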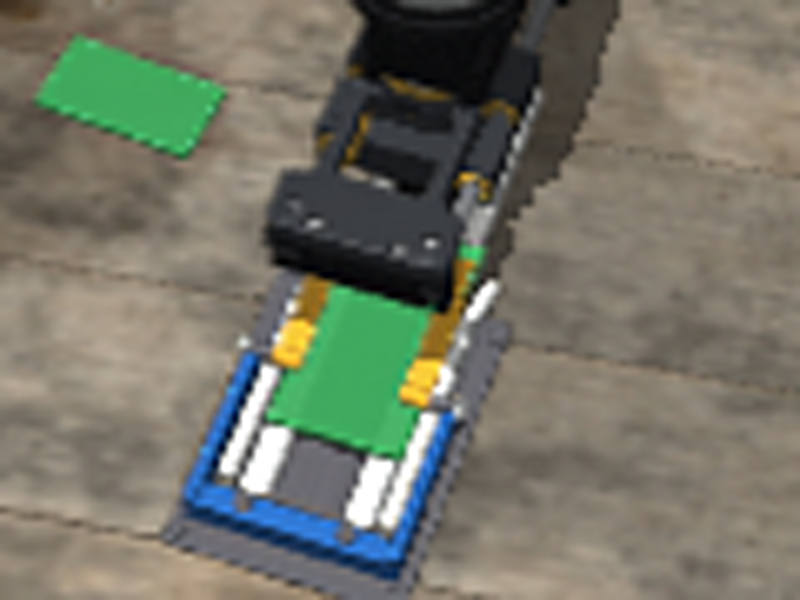

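The glass front edge (340,437) is well in and straight, and the blue stop's inner edge is near (300,515). I'll work out the remaining travel. That was my tenth picture, so from here I go by numbers.

```bash
python3 - <<'E'
from m import *
im=pickle.load(open("s7.pkl","rb")); f=lambda u,v,z: onz(im,200+u*.15,150+v*.15,z)
print(f(340,437,.017),f(303,508,.025),f(300,518,.018),np.linalg.norm(f(340,437,.017)-f(303,508,.025)),np.linalg.norm(f(340,437,.017)-f(300,518,.018)))
E
```

```text
[ 0.6755 -0.016   0.017 ] [ 0.7149 -0.0228  0.025 ] [ 0.7159 -0.024   0.018 ] 0.04078311477364347 0.04115961113598379
```

Call:
{"op": "jog_arm", "data": {
  "increments": [
    {"tx": 0,"ty": 2,"tz": 0,"wx": 0,"wy": 0,"wz": 0,"gripper": 0},
    {"tx": 0,"ty": 4,"tz": 0,"wx": 0,"wy": 0,"wz": 0,"gripper": 0},
    {"tx": 0,"ty": 6,"tz": 0,"wx": 0,"wy": 0,"wz": 0,"gripper": 0},
    {"tx": 0,"ty": 8,"tz": 0,"wx": 0,"wy": 0,"wz": 0,"gripper": 0},
    {"tx": 0,"ty": 10,"tz": 0,"wx": 0,"wy": 0,"wz": 0,"gripper": 0}
  ]
}}

```text
time: 17.32
position: [0.5634, -0.0067, 0.0098]
tool_rot: [-2.364, -2.067, 0.002]
ft_force: [-4.7, 0.7, 2.5]
grip_width: 0.004
grip_force: 2.2
```

Call:
{"op": "jog_arm", "data": {
  "increments": [
    {"tx": 0,"ty": 2,"tz": 0,"wx": 0,"wy": 0,"wz": 0,"gripper": 0},
    {"tx": 0,"ty": 4,"tz": 0,"wx": 0,"wy": 0,"wz": 0,"gripper": 0},
    {"tx": 0,"ty": 6,"tz": 0,"wx": 0,"wy": 0,"wz": 0,"gripper": 0},
    {"tx": 0,"ty": 8,"tz": 0,"wx": 0,"wy": 0,"wz": 0,"gripper": 0},
    {"tx": 0,"ty": 10,"tz": 0,"wx": 0,"wy": 0,"wz": 0,"gripper": 0}
  ]
}}

```text
time: 17.73
position: [0.5735, -0.0081, 0.0099]
tool_rot: [-2.365, -2.067, 0.002]
ft_force: [-4.5, 0.3, 2.7]
grip_width: 0.004
grip_force: 2.1
```

Call:
{"op": "jog_arm", "data": {
  "increments": [
    {"tx": 0,"ty": 1,"tz": 0,"wx": 0,"wy": 0,"wz": 0,"gripper": 0},
    {"tx": 0,"ty": 2,"tz": 0,"wx": 0,"wy": 0,"wz": 0,"gripper": 0},
    {"tx": 0,"ty": 3,"tz": 0,"wx": 0,"wy": 0,"wz": 0,"gripper": 0},
    {"tx": 0,"ty": 4,"tz": 0,"wx": 0,"wy": 0,"wz": 0,"gripper": 0},
    {"tx": 0,"ty": 5,"tz": 0,"wx": 0,"wy": 0,"wz": 0,"gripper": 0}
  ]
}}

```text
time: 18.15
position: [0.5782, -0.0088, 0.0098]
tool_rot: [-2.365, -2.067, 0.002]
ft_force: [-3.1, 0.9, 2.2]
grip_width: 0.007
grip_force: 2.0
```

Call:
{"op": "jog_arm", "data": {
  "increments": [
    {"tx": 0,"ty": 0.8,"tz": 0,"wx": 0,"wy": 0,"wz": 0,"gripper": 0},
    {"tx": 0,"ty": 1.6,"tz": 0,"wx": 0,"wy": 0,"wz": 0,"gripper": 0},
    {"tx": 0,"ty": 2.4,"tz": 0,"wx": 0,"wy": 0,"wz": 0,"gripper": 0},
    {"tx": 0,"ty": 3.2,"tz": 0,"wx": 0,"wy": 0,"wz": 0,"gripper": 0},
    {"tx": 0,"ty": 4,"tz": 0,"wx": 0,"wy": 0,"wz": 0,"gripper": 0}
  ]
}}

```text
time: 18.57
position: [0.5822, -0.0093, 0.0098]
tool_rot: [-2.365, -2.067, 0.002]
ft_force: [-3.8, 0.6, 1.8]
grip_width: 0.007
grip_force: 2.0
```

Call:
{"op": "jog_arm", "data": {
  "increments": [
    {"tx": 0,"ty": 0.6,"tz": 0,"wx": 0,"wy": 0,"wz": 0,"gripper": 0},
    {"tx": 0,"ty": 1.2,"tz": 0,"wx": 0,"wy": 0,"wz": 0,"gripper": 0},
    {"tx": 0,"ty": 1.8,"tz": 0,"wx": 0,"wy": 0,"wz": 0,"gripper": 0},
    {"tx": 0,"ty": 2.4,"tz": 0,"wx": 0,"wy": 0,"wz": 0,"gripper": 0},
    {"tx": 0,"ty": 3,"tz": 0,"wx": 0,"wy": 0,"wz": 0,"gripper": 0}
  ]
}}

```text
time: 18.98
position: [0.5852, -0.0097, 0.0099]
tool_rot: [-2.365, -2.067, 0.002]
ft_force: [-3.5, 0.3, 0.6]
grip_width: 0.007
grip_force: 2.0
```

```bash
python3 - <<'E'
from m import *
im=vision.get_image("side"); s=ctrl.get_state(); print(s["position"],s["ft_force"])
m=green(im,(225,160,290,245),0)
# front edge along holder axis, near axis
o=np.array([.5634,-.0072]); d=np.array([np.cos(np.radians(-7.8)),np.sin(np.radians(-7.8))])
for lat in (-.01,0,.01):
    n=np.array([-d[1],d[0]]); r=[]
    for t in np.arange(.05,.19,.0005):
        p=o+t*d+lat*n; u,v=np.round(proj(im,[*p,.017])).astype(int)
        b,g,rr=im["color"][v,u].astype(int); k='G' if g>b+40 and g>rr+40 else 'B' if b>rr+60 else '.'
        r.append(k)
    st="".join(r); print(lat,"front t",.05+.0005*st.rfind('G'),"blue t",.05+.0005*st.find('B'))
E
```

```text
[ 0.5854 -0.0097  0.0099] [-3.0989  0.4349  0.0454]
-0.01 front t 0.14400000000000002 blue t 0.15000000000000002
0 front t 0.14350000000000002 blue t 0.14750000000000002
0.01 front t 0.14350000000000002 blue t 0.15050000000000002
```

Call:
{"op": "jog_arm", "data": {
  "increments": [
    {"tx": 0,"ty": 0.7,"tz": 0,"wx": 0,"wy": 0,"wz": 0,"gripper": 0},
    {"tx": 0,"ty": 1.4,"tz": 0,"wx": 0,"wy": 0,"wz": 0,"gripper": 0},
    {"tx": 0,"ty": 2,"tz": 0,"wx": 0,"wy": 0,"wz": 0,"gripper": 0},
    {"tx": 0,"ty": 2.5,"tz": 0,"wx": 0,"wy": 0,"wz": 0,"gripper": 0},
    {"tx": 0,"ty": 3,"tz": 0,"wx": 0,"wy": 0,"wz": 0,"gripper": 0}
  ]
}}

```text
time: 19.45
position: [0.5896, -0.0103, 0.0103]
tool_rot: [2.364, 2.067, 0.001]
ft_force: [0.3, -0.1, 0.3]
grip_width: 0.004
grip_force: 0.2
```

Call:
{"op": "jog_arm", "data": {
  "increments": [
    {"tx": 0,"ty": 0.3,"tz": 0,"wx": 0,"wy": 0,"wz": 0,"gripper": 0},
    {"tx": 0,"ty": 0.6,"tz": 0,"wx": 0,"wy": 0,"wz": 0,"gripper": 0},
    {"tx": 0,"ty": 0.9,"tz": 0,"wx": 0,"wy": 0,"wz": 0,"gripper": 0},
    {"tx": 0,"ty": 1.2,"tz": 0,"wx": 0,"wy": 0,"wz": 0,"gripper": 0},
    {"tx": 0,"ty": 1.2,"tz": 0,"wx": 0,"wy": 0,"wz": 0,"gripper": 0}
  ]
}}

```text
time: 19.87
position: [0.5895, -0.0103, 0.0099]
tool_rot: [-2.365, -2.067, 0.001]
ft_force: [0.3, -0.1, 0.1]
grip_width: 0.007
grip_force: 0.0
```

```bash
python3 st.py
```

```text
19.9167 [ 0.5895 -0.0102  0.0099] xang 82.31891898660537 zax [-0.001  -0.0001 -1.    ] F [0.327  0.4639 0.1252] 0.00971303668429709 q [-0.55  0.45  0.64  1.84 -0.32  0.96  0.09]
holder-axis lateral 0.0005200071696523119 Fx_h 0.2609929641190121
```

Call:
{"op": "jog_arm", "data": {
  "increments": [
    {"tx": 0,"ty": 0.3,"tz": 0,"wx": 0,"wy": 0,"wz": 0,"gripper": 0},
    {"tx": 0,"ty": 0.6,"tz": 0,"wx": 0,"wy": 0,"wz": 0,"gripper": 0},
    {"tx": 0,"ty": 0.9,"tz": 0,"wx": 0,"wy": 0,"wz": 0,"gripper": 0},
    {"tx": 0,"ty": 1.2,"tz": 0,"wx": 0,"wy": 0,"wz": 0,"gripper": 0},
    {"tx": 0,"ty": 1.2,"tz": 0,"wx": 0,"wy": 0,"wz": 0,"gripper": 0}
  ]
}}

```text
time: 20.33
position: [0.5906, -0.0105, 0.0099]
tool_rot: [-2.365, -2.067, 0.002]
ft_force: [-0.5, -0.3, 1.2]
grip_width: 0.001
grip_force: 0.1
```

Call:
{"op": "jog_arm", "data": {
  "increments": [
    {"tx": 0,"ty": 0.3,"tz": 0,"wx": 0,"wy": 0,"wz": 0,"gripper": 0},
    {"tx": 0,"ty": 0.6,"tz": 0,"wx": 0,"wy": 0,"wz": 0,"gripper": 0},
    {"tx": 0,"ty": 0.9,"tz": 0,"wx": 0,"wy": 0,"wz": 0,"gripper": 0},
    {"tx": 0,"ty": 1.2,"tz": 0,"wx": 0,"wy": 0,"wz": 0,"gripper": 0},
    {"tx": 0,"ty": 1.2,"tz": 0,"wx": 0,"wy": 0,"wz": 0,"gripper": 0}
  ]
}}

```text
time: 20.75
position: [0.5913, -0.0105, 0.0098]
tool_rot: [-2.364, -2.067, 0.003]
ft_force: [-2.4, 0.9, 1.4]
grip_width: 0.007
grip_force: 1.0
```

Call:
{"op": "jog_arm", "data": {
  "increments": [
    {"tx": 0,"ty": 0.3,"tz": 0,"wx": 0,"wy": 0,"wz": 0,"gripper": 0},
    {"tx": 0,"ty": 0.6,"tz": 0,"wx": 0,"wy": 0,"wz": 0,"gripper": 0},
    {"tx": 0,"ty": 0.6,"tz": 0,"wx": 0,"wy": 0,"wz": 0,"gripper": 0},
    {"tx": 0,"ty": 0.6,"tz": 0,"wx": 0,"wy": 0,"wz": 0,"gripper": 0},
    {"tx": 0,"ty": 0.6,"tz": 0,"wx": 0,"wy": 0,"wz": 0,"gripper": 0}
  ]
}}

```text
time: 21.17
position: [0.5913, -0.0105, 0.0097]
tool_rot: [-2.363, -2.066, 0.004]
ft_force: [-5.6, 0.6, 2.5]
grip_width: 0.005
grip_force: 2.6
```

The stop is felt: the tool stands still while the force rises to 5.6 N, after the earlier drop when the clips snapped. I'll back off and lift clear.

Call:
{"op": "jog_arm", "data": {
  "increments": [
    {"tx": 0,"ty": -2,"tz": 0,"wx": 0,"wy": 0,"wz": 0,"gripper": 0},
    {"tx": 0,"ty": -4,"tz": 0,"wx": 0,"wy": 0,"wz": 0,"gripper": 0},
    {"tx": 0,"ty": -4,"tz": -10,"wx": 0,"wy": 0,"wz": 0,"gripper": 0},
    {"tx": 0,"ty": -4,"tz": -35,"wx": 0,"wy": 0,"wz": 0,"gripper": 0},
    {"tx": 0,"ty": -4,"tz": -70,"wx": 0,"wy": 0,"wz": 0,"gripper": 0}
  ]
}}

```text
time: 21.58
position: [0.5867, -0.0102, 0.0788]
tool_rot: [-2.364, -2.066, 0.008]
ft_force: [0.2, 0.6, -0.4]
grip_width: 0.009
grip_force: 0.0
```

Call:
{"op": "jog_arm", "data": {
  "increments": [
    {"tx": 0,"ty": -25,"tz": -30,"wx": 0,"wy": 0,"wz": 0,"gripper": 0},
    {"tx": 0,"ty": -50,"tz": -60,"wx": 0,"wy": 0,"wz": 0,"gripper": 0},
    {"tx": 0,"ty": -75,"tz": -90,"wx": 0,"wy": 0,"wz": 0,"gripper": 0},
    {"tx": 0,"ty": -100,"tz": -110,"wx": 0,"wy": 0,"wz": 0,"gripper": 0},
    {"tx": 0,"ty": -110,"tz": -110,"wx": 0,"wy": 0,"wz": 0,"gripper": 0}
  ]
}}

```text
time: 22.0
position: [0.4804, 0.0048, 0.1951]
tool_rot: [2.365, 2.067, 0.012]
ft_force: [0.8, -0.4, 0.5]
grip_width: 0.004
grip_force: 0.0
```

```bash
python3 - <<'E'
from m import *
for _ in range(4): im=vision.get_image("side")
sc=vision.get_image("scene"); s=ctrl.get_state(); print(s["time"],s["position"],s["ft_force"])
o=np.array([.5634,-.0072]); d=np.array([np.cos(np.radians(-7.8)),np.sin(np.radians(-7.8))]); n=np.array([-d[1],d[0]])
# colour strings along holder axis at nose centre line (+-26.5mm, z=.02) and centre (z=.017)
for nm,I in (("side",im),("scene",sc)):
  for lat in (-.0265,-.018,0,.018,.0265):
    r=[]
    for t in np.arange(-.02,.17,.002):
        p=o+t*d+lat*n; u,v=np.round(proj(I,[*p,.02])).astype(int); h,sa,va=cv2.cvtColor(I["color"][v:v+1,u:u+1],cv2.COLOR_BGR2HSV)[0,0]
        r.append('G' if sa>80 and 45<h<85 else 'B' if sa>80 and 95<h<130 else 'Y' if sa>110 and 10<h<35 else '.')
    print(nm,lat,"".join(r))
for c in ("side","scene"):
  for t in ("clip_left","clip_right","tin_center","glass_center"): print(c,t,[(np.round(x["bbox"]).tolist(),round(x["conf"],2)) for x in vision.spot_in(c,t)])
E
```

```text
22.25 [0.4801 0.0044 0.19  ] [-0.2208  0.2069 -0.0696]
side -0.0265 ..................YYYYYYYYYYYYYYYYYYYYYYYYYYYYYYYYYYYYY.GGG.GGG..GG.GGG.GGG..GG.GG.GGGBBBBBBBB.
side -0.018 ................................GGGGGGGGGGGGGGGGGGGGGGGGGGGGGGGGGGGGGGGGGGGGGGGGGGGGGG..BBBBBB.
side 0 ...............................GGGGGGGGGGGGGGGGGGGGGGGGGGGGGGGGGGGGGGGGGGGGGGGGGGGGGGBBBBBBBBB.
side 0.018 ...............................GGGGGGGGGGGGGGGGGGGGGGGGGGGGGGGGGGGGGGGGGGGGGGGGGGGGGGBBBBBBBBB.
side 0.0265 ...................YYYYYYYYYYYYYYYYYYYYYYYYYYYYYYYYYYYYYGGGGGGGGGGGGGGGGGGGGGGGGGGGGGBBBBBBBBBB
scene -0.0265 .................YYYYYYYYYYYYYYYYYYYYYYYYYYYYYYYYYYYYYYYYYYGG...GG...GGG.GGGG.GGGGBBBBBB.......
scene -0.018 .........................GGGGGGGGGGGGGGGGGGGGGGGGGGGGGGGGGGGGGGGGGGGGGGGGGGGGGGGGGGBBBBB.......
scene 0 .........................GGGGGGGGGGGGGGGGGGGGGGGGGGGGGGGGGGGGGGGGGGGGGGGGGGGGGGGGGGBBBBBBBB....
scene 0.018 .........................GGGGGGGGGGGGGGGGGGGGGGGGGGGGGGGGGGGGGGGGGGGGGGGGGGGGGGGGGGBBBBBB......
scene 0.0265 ..................YYYYYYYYYYYYYYYYYYYYYYYYYYYYYYYYYYYYYYYYYGGGGGGGGGGGGGGGGGGGGGG...BBBBB......
side clip_left [([257.0, 189.0, 271.0, 208.0], 0.63)]
side clip_right []
side tin_center [([346.0, 163.0, 374.0, 198.0], 0.68)]
side glass_center [([205.0, 156.0, 233.0, 171.0], 0.82), ([130.0, 196.0, 184.0, 236.0], 0.68), ([237.0, 194.0, 268.0, 230.0], 0.62)]
scene clip_left [([253.0, 191.0, 257.0, 206.0], 0.46)]
scene clip_right [([268.0, 186.0, 278.0, 207.0], 0.66)]
scene tin_center [([150.0, 234.0, 185.0, 276.0], 0.57)]
scene glass_center [([303.0, 151.0, 346.0, 177.0], 0.96), ([243.0, 178.0, 274.0, 204.0], 0.89), ([311.0, 206.0, 344.0, 221.0], 0.62)]
```

```bash
python3 - <<'E'
from m import *
I={"start":ims["side"],"riding":pickle.load(open("s7.pkl","rb")),"now":vision.get_image("side")}
J={"start":ims["scene"],"now":vision.get_image("scene")}
def ym(i,box):
    l,t,r,b=box; h=cv2.cvtColor(i["color"][t:b,l:r],cv2.COLOR_BGR2HSV); m=cv2.inRange(h,(10,130,130),(35,255,255))
    n,_,st,ce=cv2.connectedComponentsWithStats(m); return [(st[k].tolist(),ce[k].round(1).tolist()) for k in range(1,n) if st[k][4]>8]
for k in I: print(k,ym(I[k],(225,165,290,225)))
for k in J: print(k,ym(J[k],(240,175,290,225)))
E
```

```text
start [([16, 19, 12, 21, 79], [21.6, 29.8]), ([36, 25, 11, 21, 73], [40.6, 35.4])]
riding [([16, 27, 8, 13, 52], [19.8, 33.5]), ([35, 30, 9, 16, 60], [39.0, 38.3])]
now [([16, 19, 12, 21, 84], [21.6, 30.0]), ([35, 25, 12, 21, 83], [40.2, 35.6])]
start [([28, 12, 11, 18, 66], [33.1, 20.1]), ([9, 15, 10, 18, 66], [13.3, 23.2])]
now [([28, 12, 10, 18, 60], [32.8, 19.8]), ([9, 15, 10, 18, 65], [13.2, 23.0])]
```

The clips show the same outline as at the start, so both are down. The glass is against the head and the robot is clear.

```bash
python3 -c "
from bench import ctrl
print(ctrl.close_job())"
```

```text
the job is handed in; nothing more can be done
None
```

The job is handed in: the middle-sized glass is slid fully home against the stop (last felt at about 6 N), both clips look snapped down behind it in the camera images, and the tin was never approached, but the hand-in call returned no verdict.

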